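# Lay up the soldering kit tray

### The arm

A 6-joint arm with a two-finger parallel gripper is mounted at the origin on a cart in front of the work surface, level with it; the furniture and walls round the work are solid. World frame = base frame: x ahead of the robot, y to its left, z up, the work surface at z = 0. Lengths are in m, angles in rad, forces in N, time in s.
With the tool pointing down it reaches from about 0.375 to 0.9 m from the base axis. Payload 3.1 kg.
Tool frame: the origin (TCP) lies on the centre line of the jaws, within the pads' length; the fingertips stand 14 mm ahead of it and the grasp point (between the pads) lies 5 mm behind it; z points along the fingers, y is the line along which they close (so a half turn about z gives the same grasp; the last joint's range is limited). The gripper opens to 87 mm and grips with 3 to 60 N. Pads are 19 mm wide; open, the fingers measure 117 mm over their backs; the gripper's body (75 mm by 190 mm) begins 51 mm behind the grasp point.
Start: joints at [-1.294, 0.527, 1.433, -0, 1.181, -0.178], TCP at [0.275, -0.561, 0.209] pointing down, gripper open.
Joint ranges: [-3.08, 3.08], [-0.75, 2.2], [0.22, 2.44], [-1.43, 4.57], [0, 2.65], [-2.85, 2.85]. Speed limits (rad/s): [2.79, 2.79, 3.14, 3.14, 3.14, 3.14].

### API

Orientations are given as a unit quaternion [x, y, z, w].
In Python, from rig import robot gives the robot as it stands.
- The arm moves only by the tool move_arm, never from a script. Its argument "commands" is a list of rows, each an object with "hand": the finger opening in cm, from 0 to 8.7; "travel": the shift along the tool's x, y, z in cm, a list of three; "twist": the turn, a rotation vector about the tool's x, y, z in degrees, a list of three. In form: [{"hand": hand, "travel": [dx, dy, dz], "twist": [wx, wy, wz]}, ...]. A call has 1 to 5 rows; each row shifts and turns the commanded pose from where the row before left it, along the tool's axes as they then stand; what a row does not reach is not made up. A row lasts 1/12 s, in which the tool goes at most 41.7 mm and 7.16 degrees, less where a joint would pass 70% of its speed; a pose out of reach is approached as far as the arm can. A call is refused whole if a number of a shift passes 4.17 or a number of a turn 7.16, either way. A call with a gripper value outside its range is refused whole. The fingers move at their own pace and stop on an object; "force" is the grip in N (left out, the last holds). Time passes only in rows, so rows that do not move let the fingers close. It gives the time, the measured TCP pose, the force, the opening and the grip force at its end, in the units of the state.
- robot.get_obs(): the state, without advancing time (a new reading comes with each control period).
- robot.camera(name): name is "side" or "top"; returns a dict with "frame" (384x512x3 uint8, red, green, blue), "fov_y" (degrees; the focal length in pixels is half the picture's height over the tangent of half this angle, whatever the lens; pixels are square), "cx", "cy" (the principal point, pixels), "extrinsics" (4x4, takes a point from camera to world coordinates). Camera axes: x right, y down, z forward; pixel columns grow to the right and rows downward; lengths in m; the calibration is good to about 2 mm. A picture is of the moment at which its call begins. There is no depth.
- robot.hand_in(): hands the job in; it is judged then, once.
The state is a dict: "time": time; "q": joint angles; "joint_velocities": joint speeds; "joint_torque": joint torques, N m; "position": TCP position; "tool_rot": TCP orientation; "ft_force": force on the tool from outside, world axes, zero at the start; "moment": the same for the moment, N m; "grip_width": finger opening in m; "grip_force": force on a finger pad.
Only numpy, scipy, OpenCV 4.12 (cv2) and the standard library are available. Lean on these libraries where they do the work, as an engineer would, in place of code of your own. Each camera call takes 0.05 s, during which the arm holds its last target. There are 200 camera calls.

### The job

Lay up the blue five-cell kit tray round the circuit board and the block battery that are already in it: stand the black pot with the brass wool in the cell between the board and the battery, the wire spool in the end cell next to the board, and the yellow tape roll in the end cell next to the battery, with the flux tin centred on top of the tape roll. Everything lies flat or upright, in the middle of its cell and off the cell walls; leave the two loose bolts where they lie.

Things in the scene. Friction and masses are not known exactly. Their poses are not given: they have to be found in the camera images.
- tray: fixed blue tray, 84 (x) x 348 (y) x 15 mm, turned up to 0.15 rad; origin: centre of its underside; x away from the robot, y along the row to the left. Floor 11 mm, wall tops 15 mm over the bench, walls 3 mm thick. Five cells centred at y = -132, -66, 0, 66, 132 mm, x = 0: those at 0 and +-132 are empty, 78 x 78 mm inside; those at +-66 are 78 (x) x 48 (y), holding board and battery
- board: green circuit board, 62 (across the row) x 44 x 13 mm, fixed in one of the two narrow cells of the tray (y = -66 or +66 mm of the tray); origin at the centre of its underside
- battery: black and gold block battery lying down, 51 x 27 x 18 mm, fixed in the other narrow cell, long side across the row; origin at the middle of its underside
- tape: roll of yellow insulating tape lying flat, diameter 58 mm, 19 mm high; loose; origin at the centre of its underside, z up
- tin: round light metal flux tin with a dark green lid, diameter 54 mm, 22 mm high, the body's straight wall up to 16 mm; loose; origin at the centre of its underside, z up
- spool: grey wire spool standing upright, a flat pale wood-coloured disc seen from above, two flanges of 49 mm diameter and 6 mm thickness (at heights 0-6 and 44-50 mm), wound core thinner; 50 mm high; loose; origin at the centre of its underside, z up
- pot: black round pot (black ring seen from above) filled with crumpled brass wool, diameter 52 mm, 38 mm high; loose, stands upright; origin at the centre of its underside, z up
- bolt_a: loose hexagon bolt lying in the middle of the front row, 15 x 30 x 13 mm, not part of the kit: leave it; origin at its underside's centre, the nearer to the robot of the two
- bolt_b: second such bolt, farther from the robot: leave it
Things that resemble listed ones, but are neither listed nor needed, are in the scene too. Of the things that look like the tape, the larger one is meant.

How it is judged:
At the end, for the whole second after the job is handed in: Pot in the middle cell, spool in the end cell next to the board, tape roll in the end cell next to the battery, each within 12 mm of the cell centre and flat on the tray floor (3 mm); tin on the tape roll within 12 mm; all upright (0.05 rad), at rest, released (((y of board in the frame of tray above 0 m and y of spool in the frame of tray between 0.12 and 0.144 m and x of spool in the frame of tray between -0.012 and 0.012 m and y of tape in the frame of tray between -0.144 and -0.12 m and x of tape in the frame of tray between -0.012 and 0.012 m) or (y of board in the frame of tray below 0 m and y of spool in the frame of tray between -0.144 and -0.12 m and x of spool in the frame of tray between -0.012 and 0.012 m and y of tape in the frame of tray between 0.12 and 0.144 m and x of tape in the frame of tray between -0.012 and 0.012 m)) and y of pot in the frame of tray between -0.012 and 0.012 m and x of pot in the frame of tray between -0.012 and 0.012 m and horizontal distance between tin and tape below 0.012 m and z of tin in the frame of tape between 0.016 and 0.022 m and z of spool in the frame of tray between 0.008 and 0.014 m and z of tape in the frame of tray between 0.008 and 0.014 m and z of pot in the frame of tray between 0.008 and 0.014 m and angle between each of spool, tape, pot, tin's own z axis and vertical below 0.05 rad and linear speed of each of spool, tape, pot, tin below 0.02 m/s); the robot touches nothing.
It fails at once if a loose bolt is moved by more than 30 mm (distance of any of bolt_a, bolt_b from where it was at the start of the episode above 0.03 m).
It also fails if it takes over 90 s, if anything falls off the work surface, if the arm or the gripper's body presses on something with over 40 N, if the wrist force passes 120 N, or if a joint passes its speed limit or range.

## Working session

There is one attempt and no reset: what is moved stays moved. The work goes in short steps, Python scripts to look and compute and a tool call to move; the robot and the scene stay as the last step left them, time stands still between calls to the robot, and variables do not carry over. Pictures are saved under pics/ and viewed, at most 14 in all, crops included, and the job is handed in when it is done.

Besides the shell and the picture viewer there is one more tool, called in YAML: its name, and indented under it one key for each argument. move_arm: Moves the arm, as the interface text tells. Its arguments: {"type":"object","properties":{"commands":{"type":"array"},"force":{"type":"number"}},"required":["commands"]}

```bash
mkdir -p pics; ls
python3 - <<'E'
from rig import robot
import cv2,numpy as np,pickle
for n in("top","side"):
    c=robot.camera(n); pickle.dump(c,open(f"pics/{n}0.pkl","wb"))
    cv2.imwrite(f"pics/{n}0.png",cv2.resize(c["frame"][:,:,::-1],(800,600),interpolation=cv2.INTER_CUBIC))
    print(n,c["fov_y"],c["cx"],c["cy"],np.round(c["extrinsics"],4).tolist())
o=robot.get_obs();print(o)
E
```

```text
pics
top 46.87249672062782 261.74082471026117 194.20669989496153 [[-0.0043, -0.982, 0.1889, 0.3676], [-0.9999, 0.0062, 0.0098, 0.0627], [-0.0108, -0.1888, -0.982, 0.9108], [0.0, 0.0, 0.0, 1.0]]
side 47.64730362724263 249.97997506614672 191.7101938935293 [[0.9995, 0.0305, -0.0124, 0.5487], [0.0242, -0.4224, 0.9061, -0.722], [0.0224, -0.9059, -0.4229, 0.3964], [0.0, 0.0, 0.0, 1.0]]
{'time': 0.1, 'q': array([-1.29346398e+00,  5.28356561e-01,  1.43376829e+00,  2.67494002e-05,
        1.18140203e+00, -1.78545677e-01]), 'joint_velocities': array([-0.00115345, -0.00310587, -0.00222228,  0.00215073, -0.00066439,
       -0.00052885]), 'joint_torque': array([-2.16832127e-04, -4.40986454e+01, -1.77151465e+01,  6.35385141e-02,
        5.33607882e-02, -3.64911932e-05]), 'position': array([ 0.27497529, -0.56050205,  0.20768161]), 'tool_rot': array([ 9.74134880e-01,  2.25965263e-01, -3.53963024e-05, -9.66549141e-04]), 'ft_force': array([-0.90238691,  0.36811822, -0.01365435]), 'moment': array([ 0.02022319, -0.0122151 ,  0.01331271]), 'grip_force': 0.0, 'grip_width': 0.08684188499049672}
```

View pics/top0.png

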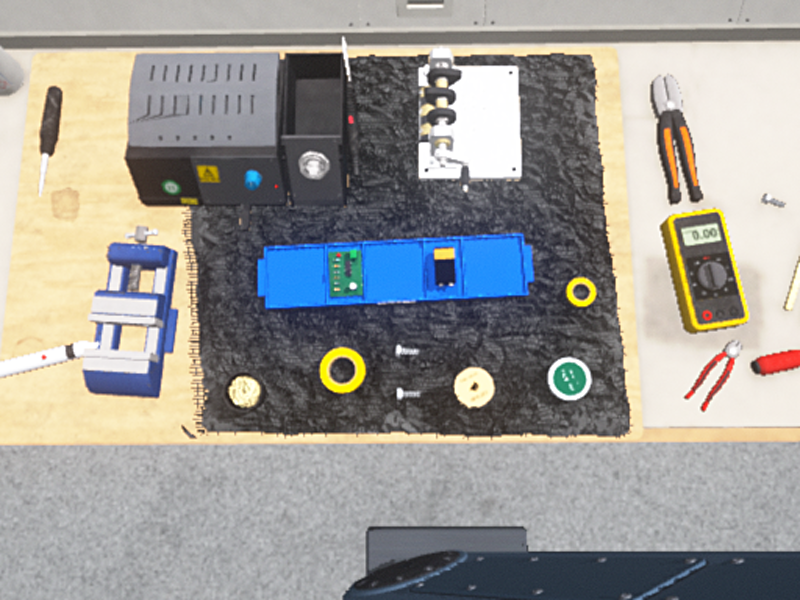

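View pics/side0.png

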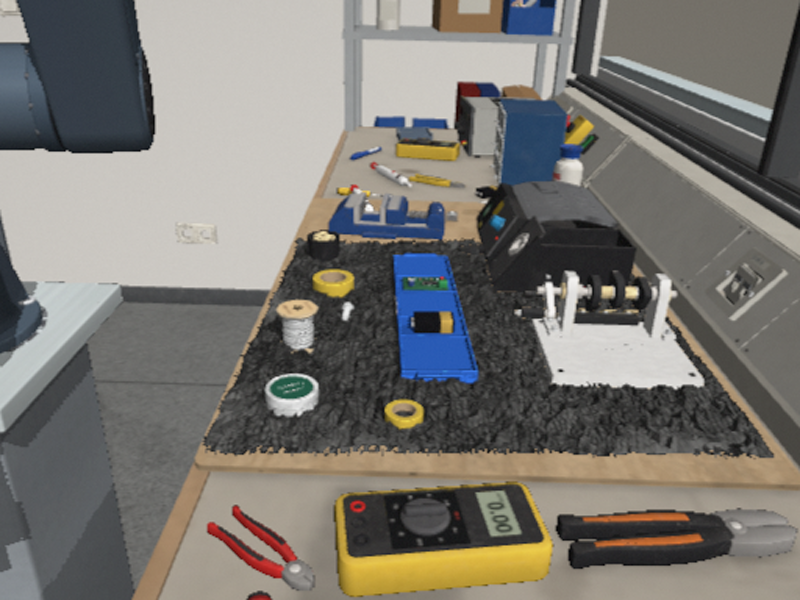

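Top view (800×600 scale): board at (345,273), left, which is +y; battery at (445,267). Pot is at (245,392), tape (342,370), spool (474,388), tin (570,379), and bolts (407,350) and (407,394). The small decoy tape is at (581,291). The side view shows all of them too. Next I'll enlarge both.

Run:
```python
import cv2,pickle
for n,(x0,y0,x1,y1),s in(("top",(135,140,395,270),3),("side",(165,140,315,275),4)):
    f=pickle.load(open(f"pics/{n}0.pkl","rb"))["frame"][y0:y1,x0:x1,::-1]
    im=cv2.resize(f,None,fx=s,fy=s,interpolation=cv2.INTER_CUBIC)
    for k in range(0,x1-x0,20): cv2.putText(im,str(x0+k),(k*s,8),0,.3,(255,255,255));cv2.line(im,(k*s,9),(k*s,14),(255,255,255))
    for k in range(20,y1-y0,20): cv2.putText(im,str(y0+k),(6,k*s+3),0,.3,(255,255,255));cv2.line(im,(0,k*s),(5,k*s),(255,255,255))
    cv2.imwrite(f"pics/{n}_crop.png",im)
```

```text
(no output)
```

View pics/top_crop.png

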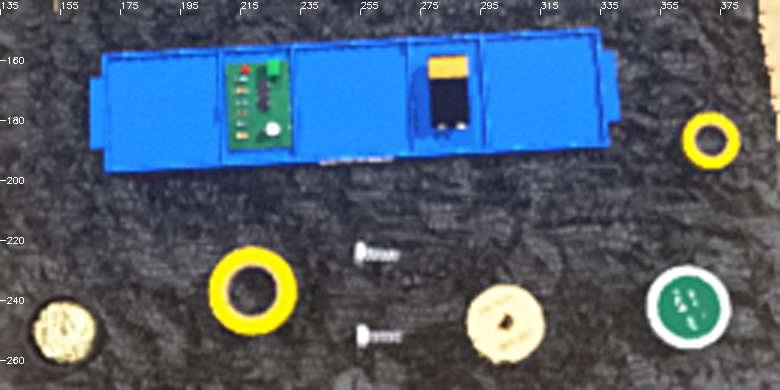

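View pics/side_crop.png

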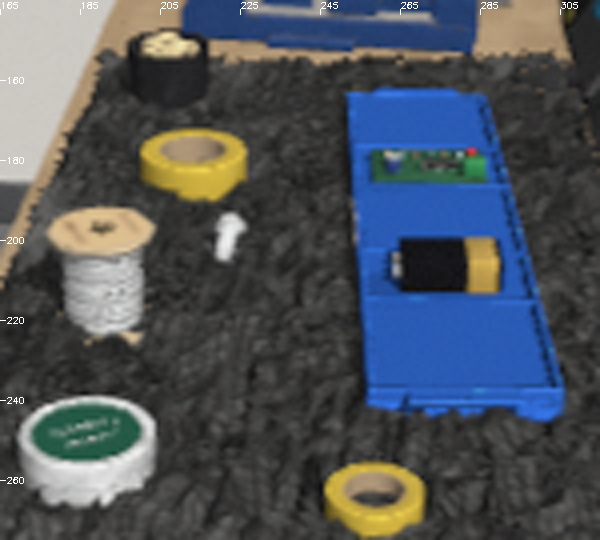

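Crops: in the top crop (3×), top-face centres are pot (66,332), tape (253,291), spool (506,323), tin (689,307). The tray's upper corners are (103,53), (106,171), (609,146), (600,29). In the side crop (4×): pot (169,45), tape (194,152), spool (101,232), tin (88,432), tray corners (347,93), (368,403), (563,389), (487,92).

```bash
cat > geo.py <<'E'
import numpy as np,pickle
def ray(c,u,v):
    f=c["frame"].shape[0]/2/np.tan(np.radians(c["fov_y"])/2); E=np.array(c["extrinsics"])
    d=E[:3,:3]@np.array([(u-c["cx"])/f,(v-c["cy"])/f,1]); return E[:3,3],d/np.linalg.norm(d)
def tri(r1,r2):
    A=sum(np.eye(3)-np.outer(d,d) for _,d in(r1,r2)); b=sum((np.eye(3)-np.outer(d,d))@o for o,d in(r1,r2))
    p=np.linalg.solve(A,b); return p,max(np.linalg.norm(np.cross(p-o,d)) for o,d in(r1,r2))
def plane(r,z): o,d=r; return o+d*(z-o[2])/d[2]
def proj(c,p):
    f=c["frame"].shape[0]/2/np.tan(np.radians(c["fov_y"])/2); E=np.array(c["extrinsics"])
    q=E[:3,:3].T@(np.asarray(p)-E[:3,3]); return f*q[0]/q[2]+c["cx"],f*q[1]/q[2]+c["cy"]
E
python3 - <<'E'
from geo import *
t=pickle.load(open("pics/top0.pkl","rb"));s=pickle.load(open("pics/side0.pkl","rb"))
P={"pot":((66,332),(169,45),.038),"tape":((253,291),(194,152),.019),"spool":((506,323),(101,232),.05),"tin":((689,307),(88,432),.022),
"cFL":((103,53),(487,92),.015),"cNL":((106,171),(347,93),.015),"cNR":((609,146),(368,403),.015),"cFR":((600,29),(563,389),.015)}
for k,(a,b,h) in P.items():
    rt=ray(t,135+a[0]/3-.33,140+a[1]/3-.33);rs=ray(s,165+b[0]/4-.37,140+b[1]/4-.37)
    p,e=tri(rt,rs);print(k,p.round(4),"res",round(e,4),"top@h",plane(rt,h)[:2].round(4),"side@h",plane(rs,h)[:2].round(4))
C=np.array([plane(ray(t,134.67+P[k][0][0]/3,139.67+P[k][0][1]/3),.015)[:2] for k in("cFL","cNL","cNR","cFR")])
print("ctr",C.mean(0),"edges",np.linalg.norm(C-np.roll(C,-1,0),axis=1))
v=C[0]+C[1]-C[2]-C[3];yaw=np.arctan2(-v[0],v[1]);print("yaw",yaw)
for y in(-.132,-.066,0,.066,.132):print(y,(C.mean(0)+y*np.array([-np.sin(yaw),np.cos(yaw)])).round(4))
E
```

```text
pot [0.426  0.2792 0.0353] res 0.0013 top@h [0.4245 0.2783] side@h [0.4282 0.2722]
tape [0.4537 0.1585 0.0168] res 0.0009 top@h [0.4525 0.1581] side@h [0.4551 0.1538]
spool [ 0.4288 -0.0087  0.0477] res 0.0005 top@h [ 0.4281 -0.0086] side@h [ 0.4301 -0.0132]
tin [ 0.441  -0.1332  0.0196] res 0.0007 top@h [ 0.4401 -0.1329] side@h [ 0.4424 -0.1368]
cFL [0.6207 0.2658 0.0158] res 0.001 top@h [0.6199 0.2659] side@h [0.6219 0.2688]
cNL [0.5365 0.261  0.0145] res 0.0004 top@h [0.5359 0.2609] side@h [0.5369 0.2601]
cNR [ 0.553  -0.0859  0.0084] res 0.0004 top@h [ 0.5512 -0.0849] side@h [ 0.5533 -0.0966]
cFR [ 0.6354 -0.0816  0.0156] res 0.0008 top@h [ 0.6347 -0.0816] side@h [ 0.6363 -0.0802]
ctr [0.58545792 0.09006829] edges [0.08412558 0.34607738 0.08356178 0.34786496]
yaw 0.043413896423210994
-0.132 [ 0.5912 -0.0418]
-0.066 [0.5883 0.0241]
0 [0.5855 0.0901]
0.066 [0.5826 0.156 ]
0.132 [0.5797 0.2219]
```

Run:
```python
from geo import *
t=pickle.load(open("pics/top0.pkl","rb"));s=pickle.load(open("pics/side0.pkl","rb"))
k=.64
# top-view px (800 scale) on given z
for n,u,v,z in(("station front R bottom",345,205,0),("station front L bottom",133,205,0),("front top edge R",283,150,.06),("stand plate front L",420,178,.01),("plate front R",520,178,.01),("lever tip",465,188,.02),("bolt far",407,350,.006),("bolt near",407,394,.006)):
    print(n,plane(ray(t,u*k,v*k),z).round(3))
# tri: station box right front top corner: top(288,130?) side lever
print("box frontR bottom side",plane(ray(s,505*k,290*k),0).round(3), "plate front-left corner side", plane(ray(s,518*k,315*k),0.02).round(3),plane(ray(s,548*k,380*k),0).round(3))
```

```text
station front R bottom [0.682 0.159 0.   ]
station front L bottom [0.684 0.453 0.   ]
front top edge R [0.737 0.235 0.06 ]
stand plate front L [0.716 0.056 0.01 ]
plate front R [ 0.715 -0.081  0.01 ]
lever tip [ 0.698 -0.005  0.02 ]
bolt far [0.479 0.075 0.006]
bolt near [0.422 0.075 0.006]
box frontR bottom side [ 0.7    0.172 -0.   ] plate front-left corner side [0.699 0.05  0.02 ] [ 0.717 -0.071  0.   ]
```

move_arm:
  commands:
    - {"hand":8.7,"travel":[0,0,0],"twist":[0,0,-6.64]}
    - {"hand":8.7,"travel":[0,0,0],"twist":[0,0,-6.64]}
    - {"hand":8.7,"travel":[0,0,0],"twist":[0,0,-6.64]}
    - {"hand":8.7,"travel":[0,0,0],"twist":[0,0,-6.64]}
    - {"hand":8.7,"travel":[0,0,0],"twist":[0,0,-6.64]}

```text
time: 0.52
position: [0.275, -0.5607, 0.2079]
tool_rot: [0.868, 0.497, 0.0, -0.001]
ft_force: [0.5, -0.2, 1.1]
grip_width: 0.0872
grip_force: 0.0
```

move_arm:
  commands:
    - {"hand":8.7,"travel":[0,0,0],"twist":[0,0,-6.64]}
    - {"hand":8.7,"travel":[0,0,0],"twist":[0,0,-6.64]}
    - {"hand":8.7,"travel":[0,0,0],"twist":[0,0,-6.64]}
    - {"hand":8.7,"travel":[0,0,0],"twist":[0,0,-6.64]}
    - {"hand":8.7,"travel":[0,0,0],"twist":[0,0,-6.64]}

```text
time: 0.93
position: [0.275, -0.5607, 0.208]
tool_rot: [0.689, 0.724, 0.0, -0.001]
ft_force: [-1.0, 0.2, -0.9]
grip_width: 0.0869
grip_force: 0.0
```

move_arm:
  commands:
    - {"hand":8.7,"travel":[3.55,1.04,0.35],"twist":[0,0,0]}
    - {"hand":8.7,"travel":[3.55,1.04,0.35],"twist":[0,0,0]}
    - {"hand":8.7,"travel":[3.55,1.04,0.35],"twist":[0,0,0]}
    - {"hand":8.7,"travel":[3.55,1.04,0.35],"twist":[0,0,0]}
    - {"hand":8.7,"travel":[3.55,1.04,0.35],"twist":[0,0,0]}

```text
time: 1.35
position: [0.3192, -0.3796, 0.1906]
tool_rot: [0.692, 0.722, 0.0, -0.0]
ft_force: [0.4, -0.3, 0.7]
grip_width: 0.0867
grip_force: 0.0
```

move_arm:
  commands:
    - {"hand":8.7,"travel":[3.55,1.04,0.35],"twist":[0,0,0]}
    - {"hand":8.7,"travel":[3.55,1.04,0.35],"twist":[0,0,0]}
    - {"hand":8.7,"travel":[3.55,1.04,0.35],"twist":[0,0,0]}
    - {"hand":8.7,"travel":[3.55,1.04,0.35],"twist":[0,0,0]}
    - {"hand":8.7,"travel":[3.55,1.04,0.35],"twist":[0,0,0]}

```text
time: 1.77
position: [0.3633, -0.2001, 0.1733]
tool_rot: [0.692, 0.722, 0.0, -0.0]
ft_force: [-0.1, 0.2, 0.2]
grip_width: 0.0874
grip_force: 0.0
```

move_arm:
  commands:
    - {"hand":8.7,"travel":[3.55,1.04,0.35],"twist":[0,0,0]}
    - {"hand":8.7,"travel":[3.55,1.04,0.35],"twist":[0,0,0]}
    - {"hand":8.7,"travel":[3.55,1.04,0.35],"twist":[0,0,0]}
    - {"hand":8.7,"travel":[3.55,1.04,0.35],"twist":[0,0,0]}
    - {"hand":8.7,"travel":[3.55,1.04,0.35],"twist":[0,0,0]}

```text
time: 2.18
position: [0.4076, -0.0205, 0.1559]
tool_rot: [0.692, 0.722, -0.0, -0.0]
ft_force: [0.9, -0.1, -1.0]
grip_width: 0.0873
grip_force: 0.0
```

move_arm:
  commands:
    - {"hand":8.7,"travel":[3.55,1.04,0.35],"twist":[0,0,0]}
    - {"hand":8.7,"travel":[3.55,1.04,0.35],"twist":[0,0,0]}
    - {"hand":8.7,"travel":[3.55,1.04,0.35],"twist":[0,0,0]}
    - {"hand":8.7,"travel":[3.55,1.04,0.35],"twist":[0,0,0]}
    - {"hand":8.7,"travel":[0,0,0],"twist":[0,0,0]}

```text
time: 2.6
position: [0.444, 0.1267, 0.1416]
tool_rot: [0.689, 0.725, 0.001, -0.0]
ft_force: [-0.2, 0.1, 0.3]
grip_width: 0.087
grip_force: 0.0
```

move_arm:
  commands:
    - {"hand":8.7,"travel":[3.1,1.0,0],"twist":[0,0,0]}
    - {"hand":8.7,"travel":[0,0,3.5],"twist":[0,0,0]}
    - {"hand":8.7,"travel":[0,0,3.5],"twist":[0,0,0]}
    - {"hand":8.7,"travel":[0,0,3.0],"twist":[0,0,0]}
    - {"hand":8.7,"travel":[0,0,1.2],"twist":[0,0,0]}

```text
time: 3.02
position: [0.4492, 0.1522, 0.0269]
tool_rot: [0.691, 0.723, -0.002, -0.002]
ft_force: [-0.5, 0.5, 0.4]
grip_width: 0.0871
grip_force: 0.0
```

Run:
```python
from rig import robot
import cv2,numpy as np
a=robot.camera("top")["frame"][170:270,190:290,::-1];b=robot.camera("side")["frame"][120:220,160:260,::-1]
cv2.imwrite("pics/g1.png",cv2.resize(np.hstack([a,b]),None,fx=4,fy=4,interpolation=cv2.INTER_CUBIC))
print(robot.get_obs()["position"])
```

```text
[0.44946022 0.15206081 0.02779478]
```

View pics/g1.png

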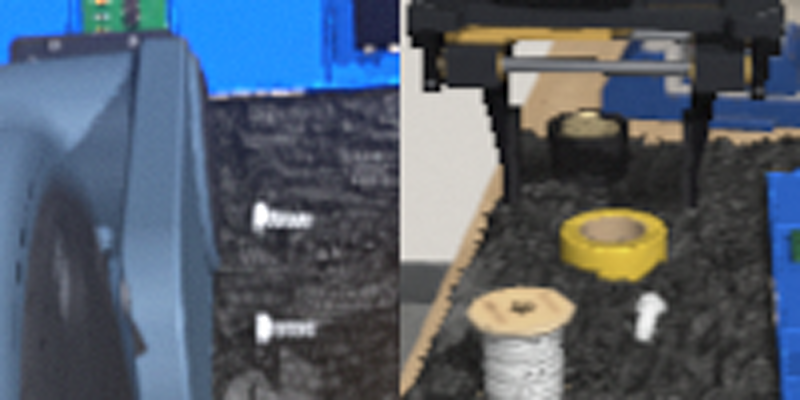

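The gripper straddles the tape in the side view. But the fingertips, near (512,200) and (690,200), look higher or farther away than I expected against the tape centre at (613,235). I'll check this by projection.

Run:
```python
from geo import *
from rig import robot
s=pickle.load(open("pics/side0.pkl","rb"));o=robot.get_obs();p=o["position"]
print(p,o["tool_rot"],o["ft_force"])
for dx in(-.0435,.0435):
    for h in (0,.014): 
        u,v=proj(s,p+[dx,.002,-h]);print(dx,h,(u-160)*4+400,(v-120)*4)
u,v=proj(s,(.453,.158,.019));print((u-160)*4+400,(v-120)*4)
u,v=proj(s,(.453,.158,.0));print((u-160)*4+400,(v-120)*4)
```

```text
[0.44946022 0.15206081 0.02779478] [ 0.69151705  0.72235346 -0.00238051 -0.00199478] [0.90660024 0.03095822 0.28702887]
-0.0435 0 522.7109760302657 212.81836187256113
-0.0435 0.014 523.607927719194 236.31732073623107
0.0435 0 681.5756836700209 217.59454043911387
0.0435 0.014 681.4901472835746 241.090518377183
609.5286578951794 227.38521913915042
610.012886737613 258.86448171637664
```

Run:
```python
from rig import robot
import cv2,numpy as np
b=robot.camera("side")["frame"][130:190,175:255,::-1].astype(float)
b=np.clip(b*2.2,0,255).astype(np.uint8)
cv2.imwrite("pics/g2.png",cv2.resize(b,None,fx=8,fy=8,interpolation=cv2.INTER_NEAREST))
print(robot.get_obs()["position"])
```

```text
[0.45063095 0.15221922 0.02910899]
```

View pics/g2.png

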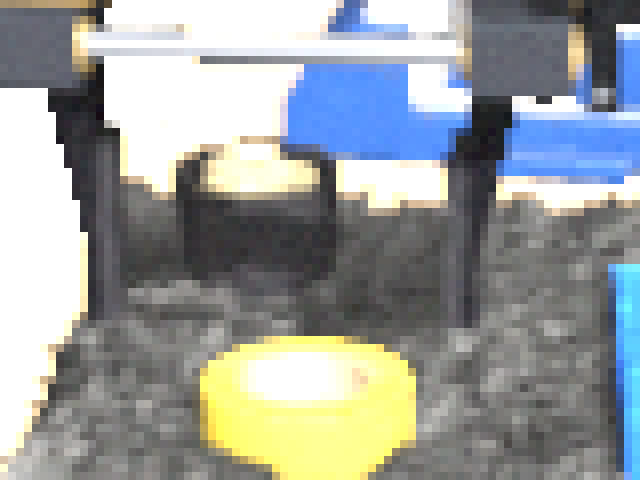

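The tips show at native (188,170) and (233,170), which is higher than the measured pose predicts. I'll go lower in a small step and look again.

move_arm:
  commands:
    - {"hand":8.7,"travel":[0.6,0.2,0.3],"twist":[0,0,0]}
    - {"hand":8.7,"travel":[0,0,0.3],"twist":[0,0,0]}
    - {"hand":8.7,"travel":[0,0,0.3],"twist":[0,0,0]}
    - {"hand":8.7,"travel":[0,0,0],"twist":[0,0,0]}

```text
time: 3.5
position: [0.4537, 0.159, 0.0215]
tool_rot: [0.691, 0.723, 0.0, 0.0]
ft_force: [-0.7, 0.0, 0.5]
grip_width: 0.0871
grip_force: 0.0
```

Run:
```python
from rig import robot
from geo import *
import cv2,numpy as np
c=robot.camera("side");f=c["frame"]
b=np.clip(f[130:190,175:255,::-1].astype(float)*2.2,0,255).astype(np.uint8)
cv2.imwrite("pics/g3.png",cv2.resize(b,None,fx=8,fy=8,interpolation=cv2.INTER_NEAREST))
o=robot.get_obs();p=o["position"];print(p,o["q"],o["ft_force"],np.round(c["extrinsics"],4).tolist())
print([((u-175)*8,(v-130)*8) for u,v in [proj(c,p+[d,0,-.014]) for d in(-.0435,.0435)]])
```

```text
[0.453566   0.15892023 0.02151373] [ 1.03967293e-01  6.68211603e-01  1.93470211e+00 -5.51226089e-05
  5.37759887e-01  5.98889776e-02] [-0.784644    0.52464153 -0.98097791] [[0.9995, 0.0305, -0.0124, 0.5487], [0.0242, -0.4224, 0.9061, -0.722], [0.0224, -0.9059, -0.4229, 0.3964], [0.0, 0.0, 0.0, 1.0]]
[(np.float64(145.36831306006866), np.float64(406.9419615146526)), (np.float64(458.85594435900543), np.float64(416.4349764880337))]
```

View pics/g3.png

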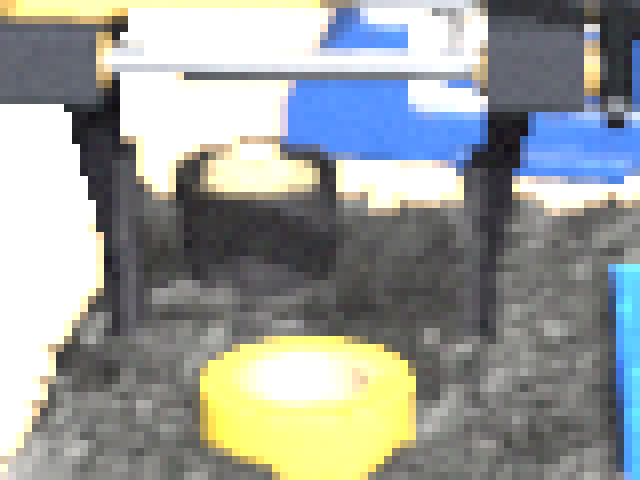

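The tips are at about (120,335) and (485,335) in the crop, and the projection says they should be near row 410. Closing gently will show whether the pads meet the tape at 58 mm.

move_arm:
  commands:
    - {"hand":5.2,"travel":[0,0,0.1],"twist":[0,0,0]}
    - {"hand":5.2,"travel":[0,0,0],"twist":[0,0,0]}
    - {"hand":5.2,"travel":[0,0,0],"twist":[0,0,0]}
    - {"hand":5.2,"travel":[0,0,0],"twist":[0,0,0]}
    - {"hand":5.2,"travel":[0,0,0],"twist":[0,0,0]}
  force: 10

```text
time: 3.97
position: [0.4534, 0.1588, 0.0201]
tool_rot: [0.691, 0.722, 0.0, 0.0]
ft_force: [0.1, 0.2, 0.4]
grip_width: 0.0614
grip_force: 0.0
```

move_arm:
  commands:
    - {"hand":5.2,"travel":[0,0,0],"twist":[0,0,0]}
    - {"hand":5.2,"travel":[0,0,0],"twist":[0,0,0]}
    - {"hand":5.2,"travel":[0,0,0],"twist":[0,0,0]}

```text
time: 4.22
position: [0.4533, 0.1589, 0.02]
tool_rot: [0.691, 0.722, -0.0, -0.0]
ft_force: [0.2, -0.4, -0.0]
grip_width: 0.0532
grip_force: 0.0
```

The fingers closed past 58 mm without contact, so the real fingertips stand higher than the reported pose says. I'll raise, turn to the spool's yaw and check the offset in another orientation.

move_arm:
  commands:
    - {"hand":8.7,"travel":[0,0,-3],"twist":[0,0,0]}
    - {"hand":8.7,"travel":[0,0,-3],"twist":[0,0,0]}
    - {"hand":8.7,"travel":[0,0,-3],"twist":[0,0,0]}
    - {"hand":8.7,"travel":[0,0,0],"twist":[0,0,6.9]}
    - {"hand":8.7,"travel":[0,0,0],"twist":[0,0,6.9]}

```text
time: 4.63
position: [0.4547, 0.1591, 0.1121]
tool_rot: [0.775, 0.632, 0.002, 0.001]
ft_force: [-0.9, 0.1, -0.5]
grip_width: 0.0781
grip_force: 0.0
```

move_arm:
  commands:
    - {"hand":8.7,"travel":[0,0,0],"twist":[0,0,6.9]}
    - {"hand":8.7,"travel":[0,0,0],"twist":[0,0,6.9]}
    - {"hand":8.7,"travel":[0,0,0],"twist":[0,0,6.9]}
    - {"hand":8.7,"travel":[0,0,0],"twist":[0,0,6.9]}
    - {"hand":8.7,"travel":[0,0,0],"twist":[0,0,6.9]}

```text
time: 5.05
position: [0.4531, 0.1588, 0.11]
tool_rot: [0.928, 0.374, -0.0, -0.0]
ft_force: [0.0, -0.4, -0.6]
grip_width: 0.0869
grip_force: 0.0
```

move_arm:
  commands:
    - {"hand":8.7,"travel":[0,0,0],"twist":[0,0,6.9]}
    - {"hand":8.7,"travel":[0,0,0],"twist":[0,0,6.9]}
    - {"hand":8.7,"travel":[0,0,0],"twist":[0,0,6.9]}
    - {"hand":8.7,"travel":[0,0,0],"twist":[0,0,6.9]}
    - {"hand":8.7,"travel":[0,0,0],"twist":[0,0,6.9]}

```text
time: 5.47
position: [0.4531, 0.1588, 0.11]
tool_rot: [0.997, 0.082, -0.0, -0.0]
ft_force: [-0.4, 1.0, -0.1]
grip_width: 0.0868
grip_force: 0.0
```

move_arm:
  commands:
    - {"hand":8.7,"travel":[-0.65,3.33,0],"twist":[0,0,0]}
    - {"hand":8.7,"travel":[-0.65,3.33,0],"twist":[0,0,0]}
    - {"hand":8.7,"travel":[-0.65,3.33,0],"twist":[0,0,0]}
    - {"hand":8.7,"travel":[-0.65,3.33,0],"twist":[0,0,0]}
    - {"hand":8.7,"travel":[-0.65,3.33,0],"twist":[0,0,0]}

```text
time: 5.88
position: [0.449, -0.012, 0.1101]
tool_rot: [0.996, 0.085, -0.0, -0.0]
ft_force: [0.5, -0.6, -0.5]
grip_width: 0.0872
grip_force: 0.0
```

move_arm:
  commands:
    - {"hand":8.7,"travel":[0,0,0],"twist":[0,0,0]}
    - {"hand":8.7,"travel":[0,0,0],"twist":[0,0,0]}
    - {"hand":8.7,"travel":[0,0,0],"twist":[0,0,0]}

```text
time: 6.13
position: [0.4489, -0.0105, 0.11]
tool_rot: [0.996, 0.084, -0.0, -0.0]
ft_force: [0.0, 0.8, -0.4]
grip_width: 0.0875
grip_force: 0.0
```

```bash
cat > look.py <<'E'
from rig import robot
from geo import *
import cv2,sys
def look(name,tb,sb,scale,gain=1.8):
    """save top crop tb and side crop sb side by side (x0,y0,x1,y1)"""
    ims=[]
    for n,b in(("top",tb),("side",sb)):
        f=robot.camera(n)["frame"][b[1]:b[3],b[0]:b[2],::-1].astype(float)*gain
        ims.append(cv2.resize(np.clip(f,0,255).astype(np.uint8),None,fx=scale,fy=scale,interpolation=cv2.INTER_CUBIC))
    h=max(i.shape[0] for i in ims)
    ims=[cv2.copyMakeBorder(i,0,h-i.shape[0],0,4,cv2.BORDER_CONSTANT) for i in ims]
    cv2.imwrite(f"pics/{name}.png",np.hstack(ims))
    o=robot.get_obs();p=o["position"];R=__import__("scipy.spatial.transform",fromlist=["Rotation"]).Rotation.from_quat(o["tool_rot"]).as_matrix()
    print(p.round(4),"psi",np.degrees(np.arctan2(R[1,0],R[0,0])).round(2),"w",o["grip_width"],"f",o["grip_force"])
    s=robot.camera("side")
    for d in(-.0435,.0435):
        u,v=proj(s,p+R@[0,d,.014]);print("tip in side",round(u,1),round(v,1),"crop",round((u-sb[0])*scale),round((v-sb[1])*scale))
E
python3 - <<'E'
from look import *
look("g4",(250,180,350,270),(165,110,265,230),4)
E
```

```text
[ 0.4489 -0.0096  0.11  ] psi 9.8 w 0.08691657189583178 f 0.0
tip in side 198.8 164.9 crop 135 219
tip in side 200.9 183.7 crop 144 295
```

View pics/g4.png

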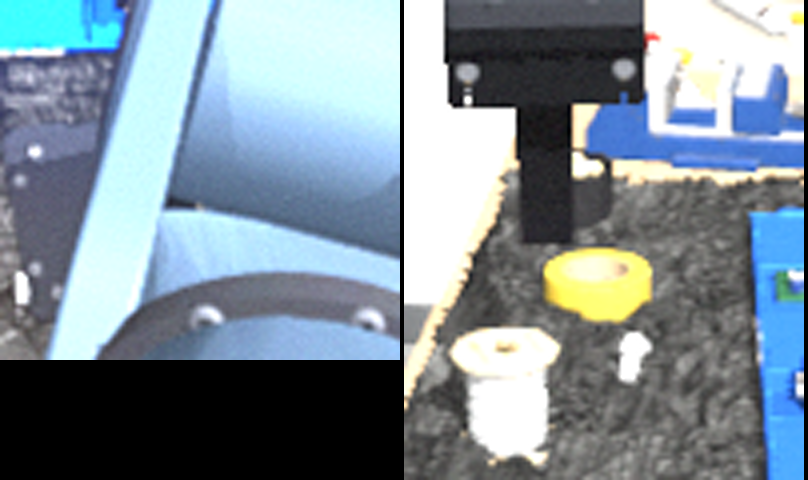

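The near finger tip is at crop (141,242), where the prediction is (144,295). So x agrees and the tips are about 24 mm higher than stated, both here and at the previous pose. I'll treat the fingertip height as measured z + 10 mm and go for the spool, where height matters least.

move_arm:
  commands:
    - {"hand":8.7,"travel":[0,0,0],"twist":[0,0,7.1]}
    - {"hand":8.7,"travel":[-2.05,-0.15,0],"twist":[0,0,0]}
    - {"hand":8.7,"travel":[0,0,3],"twist":[0,0,0]}
    - {"hand":8.7,"travel":[0,0,3],"twist":[0,0,0]}
    - {"hand":8.7,"travel":[0,0,2.5],"twist":[0,0,0]}

```text
time: 6.7
position: [0.4289, -0.009, 0.0244]
tool_rot: [1.0, 0.024, 0.001, 0.0]
ft_force: [0.0, -0.5, -0.5]
grip_width: 0.0871
grip_force: 0.0
```

move_arm:
  commands:
    - {"hand":8.7,"travel":[0,0,1],"twist":[0,0,0]}
    - {"hand":8.7,"travel":[0,0,0],"twist":[0,0,0]}
    - {"hand":8.7,"travel":[0,0,0],"twist":[0,0,0]}

```text
time: 6.95
position: [0.4284, -0.0091, 0.0147]
tool_rot: [1.0, 0.024, -0.001, -0.0]
ft_force: [-0.5, -0.2, 0.2]
grip_width: 0.0869
grip_force: 0.0
```

Run:
```python
from look import *
look("g5",(250,180,350,270),(165,110,265,230),4)
```

```text
[ 0.4294 -0.0097  0.0157] psi 2.69 w 0.08731422611284788 f 0.0
tip in side 193.0 209.4 crop 112 397
tip in side 188.3 231.8 crop 93 487
```

View pics/g5.png

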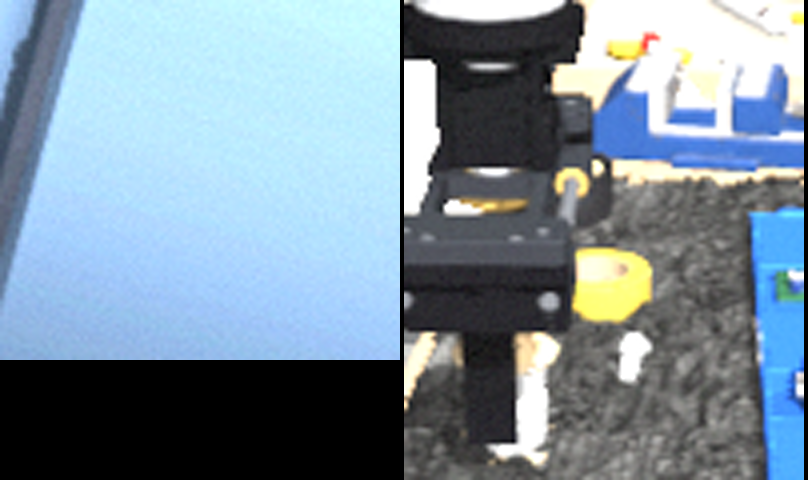

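move_arm:
  commands:
    - {"hand":4.2,"travel":[0,0,0],"twist":[0,0,0]}
    - {"hand":4.2,"travel":[0,0,0],"twist":[0,0,0]}
    - {"hand":4.2,"travel":[0,0,0],"twist":[0,0,0]}
    - {"hand":4.2,"travel":[0,0,0],"twist":[0,0,0]}
    - {"hand":4.2,"travel":[0,0,0],"twist":[0,0,0]}
  force: 25

```text
time: 7.52
position: [0.429, -0.0103, 0.0153]
tool_rot: [1.0, 0.023, 0.0, 0.0]
ft_force: [-0.4, 0.9, -0.3]
grip_width: 0.0615
grip_force: 0.0
```

move_arm:
  commands:
    - {"hand":4.2,"travel":[0,0,0],"twist":[0,0,0]}
    - {"hand":4.2,"travel":[0,0,0],"twist":[0,0,0]}
    - {"hand":4.2,"travel":[0,0,0],"twist":[0,0,0]}
    - {"hand":4.2,"travel":[0,0,0],"twist":[0,0,0]}

```text
time: 7.85
position: [0.4286, -0.0101, 0.015]
tool_rot: [1.0, 0.023, -0.0, -0.0]
ft_force: [-0.9, 0.6, -0.8]
grip_width: 0.0436
grip_force: 23.1
```

move_arm:
  commands:
    - {"hand":4.2,"travel":[0,0,-1],"twist":[0,0,0]}
    - {"hand":4.2,"travel":[0,0,-2.5],"twist":[0,0,0]}
    - {"hand":4.2,"travel":[0,0,-3],"twist":[0,0,0]}
    - {"hand":4.2,"travel":[0,0,-2.5],"twist":[0,0,0]}
    - {"hand":4.2,"travel":[0,0,0],"twist":[0,0,0]}

```text
time: 8.27
position: [0.4314, -0.0109, 0.1084]
tool_rot: [1.0, 0.023, 0.004, 0.001]
ft_force: [0.4, 0.1, -0.8]
grip_width: 0.0435
grip_force: 23.1
```

Run:
```python
from look import *
look("g6",(250,180,270,270),(140,90,265,230),4)
```

```text
[ 0.4293 -0.0103  0.1055] psi 2.62 w 0.043626040124874 f 23.137706955894828
tip in side 191.3 166.9 crop 205 308
tip in side 186.1 186.0 crop 184 384
```

View pics/g6.png

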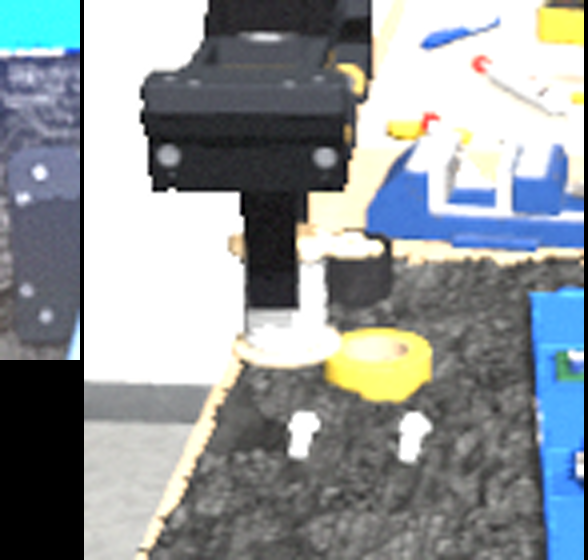

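The spool hangs upright in the gripper. The tip is at (272,305) with the flanges at rows 240 and 345. Now carrying it to the +y end cell.

move_arm:
  commands:
    - {"hand":4.2,"travel":[2,-2.82,0],"twist":[0,0,0]}
    - {"hand":4.2,"travel":[2,-2.82,0],"twist":[0,0,0]}
    - {"hand":4.2,"travel":[2,-2.82,0],"twist":[0,0,0]}
    - {"hand":4.2,"travel":[2,-2.82,0],"twist":[0,0,0]}
    - {"hand":4.2,"travel":[2,-2.82,0],"twist":[0,0,0]}

```text
time: 8.83
position: [0.5214, 0.1365, 0.1026]
tool_rot: [1.0, 0.023, -0.002, 0.0]
ft_force: [0.6, -0.2, -1.6]
grip_width: 0.0431
grip_force: 28.4
```

move_arm:
  commands:
    - {"hand":4.2,"travel":[2,-2.82,0],"twist":[0,0,0]}
    - {"hand":4.2,"travel":[2,-2.82,0],"twist":[0,0,0]}
    - {"hand":4.2,"travel":[2,-2.82,0],"twist":[0,0,0]}
    - {"hand":4.2,"travel":[0,0,0],"twist":[0,0,0]}
    - {"hand":4.2,"travel":[0,0,0],"twist":[0,0,0]}

```text
time: 9.25
position: [0.5775, 0.2237, 0.1022]
tool_rot: [1.0, 0.024, -0.002, 0.0]
ft_force: [-0.8, -1.0, -2.1]
grip_width: 0.0434
grip_force: 28.8
```

move_arm:
  commands:
    - {"hand":4.2,"travel":[0.2,0.2,0],"twist":[0,0,0]}
    - {"hand":4.2,"travel":[0,0,3],"twist":[0,0,0]}
    - {"hand":4.2,"travel":[0,0,2],"twist":[0,0,0]}
    - {"hand":4.2,"travel":[0,0,1],"twist":[0,0,0]}
    - {"hand":4.2,"travel":[0,0,0],"twist":[0,0,0]}

```text
time: 9.67
position: [0.5772, 0.2186, 0.0418]
tool_rot: [1.0, 0.022, -0.004, 0.001]
ft_force: [-0.4, -0.0, -1.1]
grip_width: 0.0431
grip_force: 28.8
```

Run:
```python
from look import *
look("g7",(150,120,250,220),(195,90,295,190),4)
```

```text
[0.5801 0.2196 0.0448] psi 2.55 w 0.042899296663355964 f 28.822257652063854
tip in side 268.7 156.8 crop 295 267
tip in side 271.0 170.5 crop 304 322
```

View pics/g7.png

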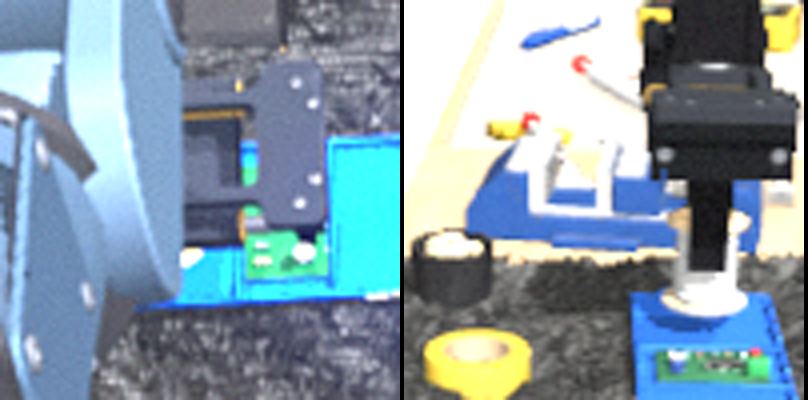

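The spool hangs over the end cell, flange centre (703,300) in the side half, in line with the prediction. Lowering it.

move_arm:
  commands:
    - {"hand":4.2,"travel":[0,-0.2,0.9],"twist":[0,0,0]}
    - {"hand":4.2,"travel":[0,0,0.6],"twist":[0,0,0]}
    - {"hand":4.2,"travel":[0,0,0.2],"twist":[0,0,0]}
    - {"hand":4.2,"travel":[0,0,0],"twist":[0,0,0]}
    - {"hand":4.2,"travel":[0,0,0],"twist":[0,0,0]}

```text
time: 10.23
position: [0.5802, 0.2227, 0.028]
tool_rot: [1.0, 0.023, -0.0, 0.0]
ft_force: [0.3, 1.0, -1.0]
grip_width: 0.043
grip_force: 28.8
```

move_arm:
  commands:
    - {"hand":4.2,"travel":[0,0,0.15],"twist":[0,0,0]}
    - {"hand":4.2,"travel":[0,0,0],"twist":[0,0,0]}
    - {"hand":6.8,"travel":[0,0,0],"twist":[0,0,0]}
    - {"hand":6.8,"travel":[0,0,0],"twist":[0,0,0]}
    - {"hand":6.8,"travel":[0,0,0],"twist":[0,0,0]}

```text
time: 10.65
position: [0.5806, 0.2227, 0.0268]
tool_rot: [1.0, 0.023, 0.0, -0.0]
ft_force: [0.6, 0.2, -0.3]
grip_width: 0.0564
grip_force: 5.9
```

move_arm:
  commands:
    - {"hand":6.8,"travel":[0,0,0],"twist":[0,0,0]}
    - {"hand":6.8,"travel":[0,0,-2],"twist":[0,0,0]}
    - {"hand":6.8,"travel":[0,0,-3],"twist":[0,0,0]}
    - {"hand":6.8,"travel":[0,0,-3.5],"twist":[0,0,0]}
    - {"hand":6.8,"travel":[0,0,-2],"twist":[0,0,0]}

```text
time: 11.07
position: [0.5821, 0.2229, 0.1351]
tool_rot: [1.0, 0.023, 0.002, -0.0]
ft_force: [-0.1, -0.2, -0.2]
grip_width: 0.068
grip_force: 0.0
```

move_arm:
  commands:
    - {"hand":8.7,"travel":[-3.09,-1.25,0.1],"twist":[0,0,0]}
    - {"hand":8.7,"travel":[-3.09,-1.25,0.1],"twist":[0,0,0]}
    - {"hand":8.7,"travel":[-3.09,-1.25,0.1],"twist":[0,0,0]}
    - {"hand":8.7,"travel":[-3.09,-1.25,0.1],"twist":[0,0,0]}
    - {"hand":8.7,"travel":[-3.09,-1.25,0.1],"twist":[0,0,0]}

```text
time: 11.48
position: [0.422, 0.2782, 0.1271]
tool_rot: [1.0, 0.023, 0.001, -0.0]
ft_force: [0.6, -0.2, 0.2]
grip_width: 0.0858
grip_force: 0.0
```

move_arm:
  commands:
    - {"hand":8.7,"travel":[0,0,0],"twist":[0,0,-6.9]}
    - {"hand":8.7,"travel":[0,0,0],"twist":[0,0,-6.9]}
    - {"hand":8.7,"travel":[0,0,0],"twist":[0,0,-6.9]}
    - {"hand":8.7,"travel":[0,0,0],"twist":[0,0,-6.9]}
    - {"hand":8.7,"travel":[0,0,0],"twist":[0,0,-6.9]}

```text
time: 11.9
position: [0.4234, 0.2782, 0.1271]
tool_rot: [0.947, 0.321, 0.001, 0.0]
ft_force: [-0.5, -0.6, 0.9]
grip_width: 0.0871
grip_force: 0.0
```

move_arm:
  commands:
    - {"hand":8.7,"travel":[0,0,0],"twist":[0,0,-6.9]}
    - {"hand":8.7,"travel":[0,0,0],"twist":[0,0,-6.9]}
    - {"hand":8.7,"travel":[0,0,0],"twist":[0,0,-6.9]}
    - {"hand":8.7,"travel":[0,0,0],"twist":[0,0,-6.9]}
    - {"hand":8.7,"travel":[0,0,0],"twist":[0,0,-6.9]}

```text
time: 12.32
position: [0.4234, 0.278, 0.127]
tool_rot: [0.809, 0.588, 0.0, 0.0]
ft_force: [-0.3, 1.0, 0.4]
grip_width: 0.0869
grip_force: 0.0
```

move_arm:
  commands:
    - {"hand":8.7,"travel":[0,0,0],"twist":[0,0,-6.9]}
    - {"hand":8.7,"travel":[0,0,0],"twist":[0,0,-6.9]}
    - {"hand":8.7,"travel":[0,0,0],"twist":[0,0,-6.9]}
    - {"hand":8.7,"travel":[0,0,0],"twist":[0,0,0]}
    - {"hand":8.7,"travel":[0,0,0],"twist":[0,0,0]}

```text
time: 12.73
position: [0.4234, 0.278, 0.1269]
tool_rot: [0.694, 0.72, 0.0, 0.0]
ft_force: [0.8, 0.1, 0.7]
grip_width: 0.0869
grip_force: 0.0
```

```bash
cat > d.py <<'E'
from rig import robot
import numpy as np,sys
from scipy.spatial.transform import Rotation as R
o=robot.get_obs();r=R.from_quat(o["tool_rot"]);m=r.as_matrix()
d=(np.array([float(a) for a in sys.argv[1:4]])-o["position"])
print(o["time"],o["position"].round(4),"psi",np.degrees(np.arctan2(m[1,0],m[0,0])).round(2),"tilt",np.degrees(np.arccos(-m[2,2])).round(2),"tool cm",(m.T@d*100).round(2),"w",o["grip_width"],o["grip_force"])
E
python3 d.py .425 .2785 .013
```

```text
12.7333 [0.4234 0.278  0.1269] psi 92.14 tilt 0.04 tool cm [ 0.04  0.15 11.39] w 0.08694651739892423 0.0
```

move_arm:
  commands:
    - {"hand":8.7,"travel":[0,0.2,3.4],"twist":[0,0,0]}
    - {"hand":8.7,"travel":[0,0,3.4],"twist":[0,0,0]}
    - {"hand":8.7,"travel":[0,0,3],"twist":[0,0,0]}
    - {"hand":8.7,"travel":[0,0,1],"twist":[0,0,0]}
    - {"hand":8.7,"travel":[0,0,0.6],"twist":[0,0,0]}

```text
time: 13.15
position: [0.4242, 0.2776, 0.011]
tool_rot: [0.693, 0.721, -0.002, -0.001]
ft_force: [-0.1, 0.3, 0.1]
grip_width: 0.0871
grip_force: 0.0
```

move_arm:
  commands:
    - {"hand":4.0,"travel":[0,0,0],"twist":[0,0,0]}
    - {"hand":4.0,"travel":[0,0,0],"twist":[0,0,0]}
    - {"hand":4.0,"travel":[0,0,0],"twist":[0,0,0]}
    - {"hand":4.0,"travel":[0,0,0],"twist":[0,0,0]}
    - {"hand":4.0,"travel":[0,0,0],"twist":[0,0,0]}
  force: 25

```text
time: 13.57
position: [0.426, 0.2784, 0.0138]
tool_rot: [0.693, 0.721, 0.001, 0.001]
ft_force: [-0.3, 0.1, -0.6]
grip_width: 0.0616
grip_force: 0.0
```

move_arm:
  commands:
    - {"hand":4.0,"travel":[0,0,0],"twist":[0,0,0]}
    - {"hand":4.0,"travel":[0,0,0],"twist":[0,0,0]}
    - {"hand":4.0,"travel":[0,0,0],"twist":[0,0,0]}
    - {"hand":4.0,"travel":[0,0,0],"twist":[0,0,0]}

```text
time: 13.9
position: [0.4259, 0.2783, 0.0133]
tool_rot: [0.693, 0.721, 0.001, 0.0]
ft_force: [-1.3, -0.7, 6.1]
grip_width: 0.0503
grip_force: 25.0
```

move_arm:
  commands:
    - {"hand":4.0,"travel":[0,0,-1],"twist":[0,0,0]}
    - {"hand":4.0,"travel":[0,0,-2.5],"twist":[0,0,0]}
    - {"hand":4.0,"travel":[0,0,-3],"twist":[0,0,0]}
    - {"hand":4.0,"travel":[0,0,-2.5],"twist":[0,0,0]}
    - {"hand":4.0,"travel":[0,0,0],"twist":[0,0,0]}

```text
time: 14.32
position: [0.4277, 0.2792, 0.1069]
tool_rot: [0.693, 0.721, 0.004, 0.002]
ft_force: [0.5, 0.4, -0.9]
grip_width: 0.0501
grip_force: 25.0
```

```bash
python3 d.py .5855 .0901 .1
```

```text
14.3167 [0.4277 0.2792 0.1069] psi 92.33 tilt 0.48 tool cm [-19.54  15.     0.76] w 0.05013723618588849 25.02255160092318
```

move_arm:
  commands:
    - {"hand":4.0,"travel":[-2.79,2.15,0],"twist":[0,0,0]}
    - {"hand":4.0,"travel":[-2.79,2.15,0],"twist":[0,0,0]}
    - {"hand":4.0,"travel":[-2.79,2.15,0],"twist":[0,0,0]}
    - {"hand":4.0,"travel":[-2.79,2.15,0],"twist":[0,0,0]}
    - {"hand":4.0,"travel":[-2.79,2.15,0],"twist":[0,0,0]}

```text
time: 14.73
position: [0.538, 0.1417, 0.1018]
tool_rot: [0.693, 0.721, -0.001, -0.001]
ft_force: [-0.1, 0.9, -0.5]
grip_width: 0.05
grip_force: 25.0
```

move_arm:
  commands:
    - {"hand":4.0,"travel":[-2.79,2.15,0],"twist":[0,0,0]}
    - {"hand":4.0,"travel":[-2.79,2.15,0],"twist":[0,0,0]}
    - {"hand":4.0,"travel":[0,0,0],"twist":[0,0,0]}
    - {"hand":4.0,"travel":[0,0,0],"twist":[0,0,0]}
    - {"hand":4.0,"travel":[0,0,0],"twist":[0,0,0]}

```text
time: 15.15
position: [0.5817, 0.089, 0.1015]
tool_rot: [0.693, 0.721, -0.001, -0.001]
ft_force: [-0.3, -0.7, -1.9]
grip_width: 0.0501
grip_force: 25.0
```

```bash
python3 d.py .5855 .0901 .0253
```

```text
15.15 [0.5817 0.089  0.1015] psi 92.27 tilt 0.21 tool cm [0.09 0.41 7.62] w 0.05013088781548234 25.040367980827796
```

move_arm:
  commands:
    - {"hand":4.0,"travel":[0.1,0.4,2],"twist":[0,0,0]}
    - {"hand":4.0,"travel":[0,0,2.5],"twist":[0,0,0]}
    - {"hand":4.0,"travel":[0,0,2],"twist":[0,0,0]}
    - {"hand":4.0,"travel":[0,0,0.6],"twist":[0,0,0]}
    - {"hand":4.0,"travel":[0,0,0],"twist":[0,0,0]}

```text
time: 15.57
position: [0.5842, 0.0914, 0.0296]
tool_rot: [0.692, 0.722, -0.002, -0.002]
ft_force: [0.1, -0.4, -1.1]
grip_width: 0.0502
grip_force: 25.0
```

move_arm:
  commands:
    - {"hand":4.0,"travel":[0,0,0],"twist":[0,0,0]}
    - {"hand":4.0,"travel":[0,0,0],"twist":[0,0,0]}

```text
time: 15.73
position: [0.588, 0.0907, 0.0327]
tool_rot: [0.692, 0.722, 0.001, 0.001]
ft_force: [0.2, -0.2, -1.8]
grip_width: 0.0499
grip_force: 25.0
```

```bash
python3 d.py .5855 .0901 .0248
```

```text
15.7333 [0.588  0.0907 0.0327] psi 92.36 tilt 0.1 tool cm [-0.05 -0.25  0.79] w 0.049856986035433586 25.040074595417536
```

move_arm:
  commands:
    - {"hand":4.0,"travel":[0,-0.2,0.4],"twist":[0,0,0]}
    - {"hand":4.0,"travel":[0,0,0.2],"twist":[0,0,0]}
    - {"hand":4.0,"travel":[0,0,0.15],"twist":[0,0,0]}
    - {"hand":4.0,"travel":[0,0,0],"twist":[0,0,0]}
    - {"hand":4.0,"travel":[0,0,0],"twist":[0,0,0]}

```text
time: 16.15
position: [0.5854, 0.09, 0.0244]
tool_rot: [0.693, 0.721, 0.0, -0.0]
ft_force: [-0.7, 0.4, 1.8]
grip_width: 0.0499
grip_force: 25.0
```

move_arm:
  commands:
    - {"hand":7.5,"travel":[0,0,0],"twist":[0,0,0]}
    - {"hand":7.5,"travel":[0,0,0],"twist":[0,0,0]}
    - {"hand":7.5,"travel":[0,0,0],"twist":[0,0,0]}
    - {"hand":7.5,"travel":[0,0,0],"twist":[0,0,0]}
    - {"hand":7.5,"travel":[0,0,-1],"twist":[0,0,0]}

```text
time: 16.57
position: [0.584, 0.09, 0.0328]
tool_rot: [0.693, 0.721, -0.001, -0.001]
ft_force: [-0.5, 0.3, -0.6]
grip_width: 0.0717
grip_force: 0.0
```

move_arm:
  commands:
    - {"hand":8.7,"travel":[0,0,-2.5],"twist":[0,0,0]}
    - {"hand":8.7,"travel":[0,0,-3.5],"twist":[0,0,0]}
    - {"hand":8.7,"travel":[0,0,-3.5],"twist":[0,0,0]}
    - {"hand":8.7,"travel":[0,0,0],"twist":[0,0,0]}
    - {"hand":8.7,"travel":[0,0,0],"twist":[0,0,0]}

```text
time: 16.98
position: [0.5874, 0.0901, 0.1323]
tool_rot: [0.693, 0.721, 0.002, 0.002]
ft_force: [0.1, 0.1, -0.6]
grip_width: 0.0865
grip_force: 0.0
```

```bash
python3 d.py .453 .158 .1
python3 - <<'E'
from look import *
look("g8",(150,130,270,260),(165,120,305,255),3,1.3)
E
```

```text
16.9833 [0.5874 0.0901 0.1323] psi 92.32 tilt 0.38 tool cm [  7.33 -13.18   3.14] w 0.08653715164201703 0.0
[0.5847 0.0901 0.129 ] psi 92.32 w 0.08657338202059865 f 0.0
tip in side 252.9 147.0 crop 264 81
tip in side 297.1 147.8 crop 396 83
```

View pics/g8.png

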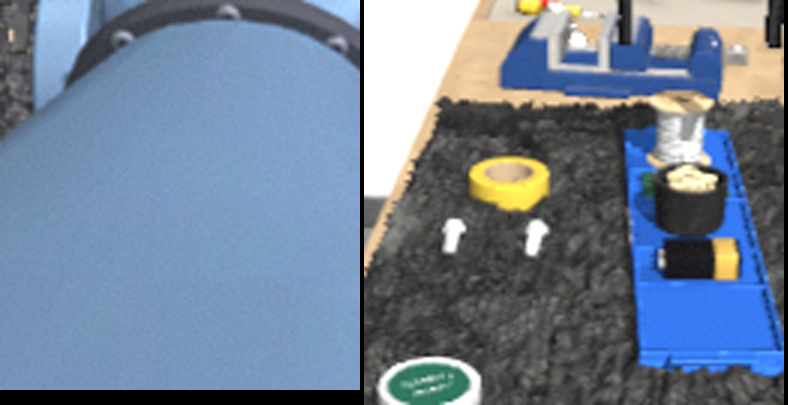

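Spool and pot stand in their cells: spool (682,130), pot (690,198). The tape is still at (509,180) and the bolts are untouched. Next is the tape, feeling for the bench to fix the true fingertip height.

move_arm:
  commands:
    - {"hand":8.7,"travel":[1.46,-2.62,0],"twist":[0,0,0]}
    - {"hand":8.7,"travel":[1.46,-2.62,0],"twist":[0,0,0]}
    - {"hand":8.7,"travel":[1.46,-2.62,0],"twist":[0,0,0]}
    - {"hand":8.7,"travel":[1.46,-2.62,0],"twist":[0,0,0]}
    - {"hand":8.7,"travel":[1.46,-2.62,0],"twist":[0,0,0]}

```text
time: 17.55
position: [0.4489, 0.1579, 0.1276]
tool_rot: [0.693, 0.721, -0.001, -0.001]
ft_force: [0.2, -0.1, -0.5]
grip_width: 0.0872
grip_force: 0.0
```

move_arm:
  commands:
    - {"hand":8.7,"travel":[0,0,0],"twist":[0,0,0]}
    - {"hand":8.7,"travel":[0,0,3.5],"twist":[0,0,0]}
    - {"hand":8.7,"travel":[0,0,3.5],"twist":[0,0,0]}
    - {"hand":8.7,"travel":[0,0,0],"twist":[0,0,0]}
    - {"hand":8.7,"travel":[0,0,0],"twist":[0,0,0]}

```text
time: 17.97
position: [0.4492, 0.1573, 0.0568]
tool_rot: [0.693, 0.721, -0.003, -0.003]
ft_force: [0.6, 1.1, 0.4]
grip_width: 0.0867
grip_force: 0.0
```

```bash
python3 d.py .453 .158 .004
```

```text
17.9667 [0.4492 0.1573 0.0568] psi 92.31 tilt 0.45 tool cm [0.05 0.42 5.27] w 0.08665599582080917 0.0
```

move_arm:
  commands:
    - {"hand":8.7,"travel":[0,0.4,2.5],"twist":[0,0,0]}
    - {"hand":8.7,"travel":[0,0,1.8],"twist":[0,0,0]}
    - {"hand":8.7,"travel":[0,0,0.7],"twist":[0,0,0]}
    - {"hand":8.7,"travel":[0,0,0],"twist":[0,0,0]}
    - {"hand":8.7,"travel":[0,0,0],"twist":[0,0,0]}

```text
time: 18.38
position: [0.4562, 0.1579, 0.0102]
tool_rot: [0.693, 0.721, 0.001, 0.0]
ft_force: [0.5, -0.0, -0.1]
grip_width: 0.0869
grip_force: 0.0
```

move_arm:
  commands:
    - {"hand":8.7,"travel":[0,0,0.2],"twist":[0,0,0]}
    - {"hand":8.7,"travel":[0,0,0],"twist":[0,0,0]}
    - {"hand":8.7,"travel":[0,0,0.2],"twist":[0,0,0]}
    - {"hand":8.7,"travel":[0,0,0],"twist":[0,0,0]}

```text
time: 18.72
position: [0.4558, 0.1579, 0.0055]
tool_rot: [0.693, 0.721, 0.0, 0.0]
ft_force: [0.3, 0.8, 0.3]
grip_width: 0.087
grip_force: 0.0
```

move_arm:
  commands:
    - {"hand":8.7,"travel":[0,-0.2,0.4],"twist":[0,0,0]}
    - {"hand":8.7,"travel":[0,0,0.2],"twist":[0,0,0]}
    - {"hand":8.7,"travel":[0,0,0],"twist":[0,0,0]}

```text
time: 18.97
position: [0.4529, 0.1577, -0.0014]
tool_rot: [0.693, 0.721, -0.0, -0.0]
ft_force: [0.5, -0.5, 0.5]
grip_width: 0.0872
grip_force: 0.0
```

move_arm:
  commands:
    - {"hand":8.7,"travel":[0,0,0.2],"twist":[0,0,0]}
    - {"hand":8.7,"travel":[0,0,0],"twist":[0,0,0]}

```text
time: 19.13
position: [0.4534, 0.1578, -0.0033]
tool_rot: [0.693, 0.721, -0.0, -0.0]
ft_force: [0.6, -0.2, 0.4]
grip_width: 0.0868
grip_force: 0.0
```

move_arm:
  commands:
    - {"hand":8.7,"travel":[0,0,0.2],"twist":[0,0,0]}
    - {"hand":8.7,"travel":[0,0,0],"twist":[0,0,0]}

```text
time: 19.3
position: [0.4534, 0.1578, -0.0052]
tool_rot: [0.693, 0.721, -0.0, -0.0]
ft_force: [-0.3, -0.8, -0.7]
grip_width: 0.0873
grip_force: 0.0
```

move_arm:
  commands:
    - {"hand":8.7,"travel":[0,0,0.2],"twist":[0,0,0]}
    - {"hand":8.7,"travel":[0,0,0],"twist":[0,0,0]}

```text
time: 19.47
position: [0.4535, 0.1578, -0.0072]
tool_rot: [0.693, 0.721, -0.0, -0.0]
ft_force: [-0.1, -0.2, 0.6]
grip_width: 0.0868
grip_force: 0.0
```

Still no contact, so continuing down in 2 mm steps.

move_arm:
  commands:
    - {"hand":8.7,"travel":[0,0,0.15],"twist":[0,0,0]}
    - {"hand":8.7,"travel":[0,0,0],"twist":[0,0,0]}

```text
time: 19.63
position: [0.4534, 0.1578, -0.0087]
tool_rot: [0.693, 0.721, -0.0, -0.0]
ft_force: [-0.2, -0.2, -0.9]
grip_width: 0.0871
grip_force: 0.0
```

move_arm:
  commands:
    - {"hand":8.7,"travel":[0,0,0.15],"twist":[0,0,0]}
    - {"hand":8.7,"travel":[0,0,0],"twist":[0,0,0]}

```text
time: 19.8
position: [0.4535, 0.1578, -0.0101]
tool_rot: [0.693, 0.721, -0.0, -0.0]
ft_force: [-0.6, -1.1, 0.0]
grip_width: 0.0874
grip_force: 0.0
```

move_arm:
  commands:
    - {"hand":8.7,"travel":[0,0,0.15],"twist":[0,0,0]}
    - {"hand":8.7,"travel":[0,0,0],"twist":[0,0,0]}

```text
time: 19.97
position: [0.4535, 0.1578, -0.0116]
tool_rot: [0.693, 0.721, -0.0, -0.0]
ft_force: [0.3, 0.5, -0.6]
grip_width: 0.0871
grip_force: 0.0
```

move_arm:
  commands:
    - {"hand":8.7,"travel":[0,0,0.15],"twist":[0,0,0]}
    - {"hand":8.7,"travel":[0,0,0],"twist":[0,0,0]}

```text
time: 20.13
position: [0.4535, 0.1578, -0.0131]
tool_rot: [0.693, 0.721, -0.0, -0.0]
ft_force: [-0.1, 0.4, 0.3]
grip_width: 0.0873
grip_force: 0.0
```

Run:
```python
from look import *
look("g9",(150,130,152,132),(175,120,265,200),7,2)
```

```text
[ 0.4535  0.1578 -0.013 ] psi 92.32 w 0.08729181376413074 f 0.0
tip in side 193.5 195.5 crop 129 528
tip in side 232.2 196.0 crop 401 532
```

View pics/g9.png

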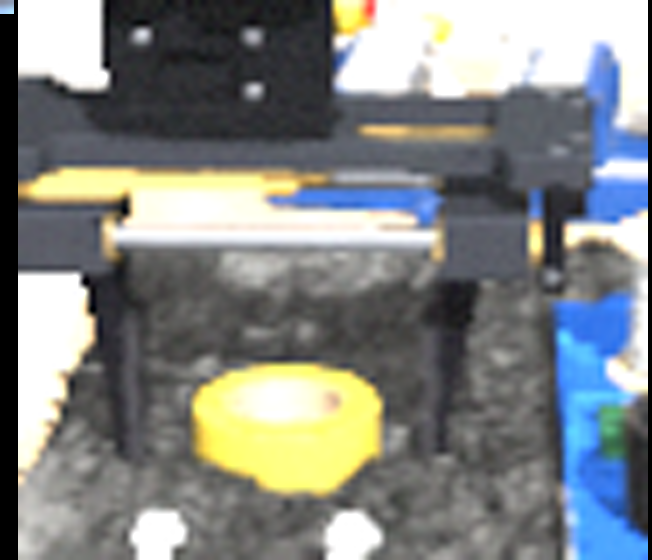

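Tips are now at row 452, level with the tape's base line, and there is no contact force yet. The true fingertip height is therefore close to measured z + 13 mm. I'll raise 6 mm and grip.

move_arm:
  commands:
    - {"hand":8.7,"travel":[0,0,-0.6],"twist":[0,0,0]}
    - {"hand":4.8,"travel":[0,0,0],"twist":[0,0,0]}
    - {"hand":4.8,"travel":[0,0,0],"twist":[0,0,0]}
    - {"hand":4.8,"travel":[0,0,0],"twist":[0,0,0]}
    - {"hand":4.8,"travel":[0,0,0],"twist":[0,0,0]}
  force: 20

```text
time: 20.7
position: [0.4536, 0.1578, -0.0069]
tool_rot: [0.693, 0.721, 0.0, 0.0]
ft_force: [0.0, 0.8, -0.3]
grip_width: 0.0679
grip_force: 0.0
```

move_arm:
  commands:
    - {"hand":4.8,"travel":[0,0,0],"twist":[0,0,0]}
    - {"hand":4.8,"travel":[0,0,0],"twist":[0,0,0]}
    - {"hand":4.8,"travel":[0,0,0],"twist":[0,0,0]}
    - {"hand":4.8,"travel":[0,0,0],"twist":[0,0,0]}
    - {"hand":4.8,"travel":[0,0,0],"twist":[0,0,0]}

```text
time: 21.12
position: [0.4536, 0.1578, -0.007]
tool_rot: [0.693, 0.721, 0.0, 0.0]
ft_force: [0.3, 0.1, 0.5]
grip_width: 0.0577
grip_force: 20.0
```

move_arm:
  commands:
    - {"hand":4.8,"travel":[0,0,-1],"twist":[0,0,0]}
    - {"hand":4.8,"travel":[0,0,-2.5],"twist":[0,0,0]}
    - {"hand":4.8,"travel":[0,0,-3],"twist":[0,0,0]}
    - {"hand":4.8,"travel":[0,0,-2],"twist":[0,0,0]}
    - {"hand":4.8,"travel":[0,0,0],"twist":[0,0,0]}

```text
time: 21.53
position: [0.456, 0.1582, 0.0819]
tool_rot: [0.693, 0.721, 0.003, 0.002]
ft_force: [0.7, -1.1, -0.8]
grip_width: 0.0572
grip_force: 20.0
```

```bash
python3 d.py .5912 -.0418 .08
```

```text
21.5333 [0.456  0.1582 0.0819] psi 92.33 tilt 0.45 tool cm [-20.53  12.69   0.28] w 0.05724809654159813 19.999836087226868
```

move_arm:
  commands:
    - {"hand":4.8,"travel":[-2.93,1.83,0],"twist":[0,0,0]}
    - {"hand":4.8,"travel":[-2.93,1.83,0],"twist":[0,0,0]}
    - {"hand":4.8,"travel":[-2.93,1.83,0],"twist":[0,0,0]}
    - {"hand":4.8,"travel":[-2.93,1.83,0],"twist":[0,0,0]}
    - {"hand":4.8,"travel":[-2.93,1.83,0],"twist":[0,0,0]}

```text
time: 21.95
position: [0.5508, 0.0138, 0.0776]
tool_rot: [0.693, 0.721, -0.0, -0.001]
ft_force: [-0.4, 0.8, 0.1]
grip_width: 0.0576
grip_force: 20.0
```

move_arm:
  commands:
    - {"hand":4.8,"travel":[-2.93,1.83,0],"twist":[0,0,0]}
    - {"hand":4.8,"travel":[-2.93,1.83,0],"twist":[0,0,0]}
    - {"hand":4.8,"travel":[0,0,0],"twist":[0,0,0]}
    - {"hand":4.8,"travel":[0,0,2.5],"twist":[0,0,0]}
    - {"hand":4.8,"travel":[0,0,2],"twist":[0,0,0]}

```text
time: 22.37
position: [0.5903, -0.0429, 0.0326]
tool_rot: [0.693, 0.721, 0.0, 0.001]
ft_force: [0.5, 0.0, -1.1]
grip_width: 0.0573
grip_force: 20.0
```

move_arm:
  commands:
    - {"hand":4.8,"travel":[0,0,0],"twist":[0,0,0]}
    - {"hand":4.8,"travel":[0,0,0],"twist":[0,0,0]}
    - {"hand":4.8,"travel":[0,0,0],"twist":[0,0,0]}

```text
time: 22.62
position: [0.5899, -0.0417, 0.0334]
tool_rot: [0.693, 0.721, 0.0, 0.0]
ft_force: [-0.7, -0.5, -1.1]
grip_width: 0.0574
grip_force: 20.0
```

```bash
python3 d.py .5912 -.0418 .0045
```

```text
22.6167 [ 0.5899 -0.0417  0.0334] psi 92.33 tilt 0.0 tool cm [-0.01  0.13  2.89] w 0.057387333521756574 19.999977350234985
```

move_arm:
  commands:
    - {"hand":4.8,"travel":[0,0.1,1.2],"twist":[0,0,0]}
    - {"hand":4.8,"travel":[0,0,1],"twist":[0,0,0]}
    - {"hand":4.8,"travel":[0,0,0.5],"twist":[0,0,0]}
    - {"hand":4.8,"travel":[0,0,0],"twist":[0,0,0]}
    - {"hand":4.8,"travel":[0,0,0],"twist":[0,0,0]}

```text
time: 23.03
position: [0.5904, -0.0418, 0.0055]
tool_rot: [0.693, 0.721, -0.0, -0.001]
ft_force: [-0.3, -0.1, -0.2]
grip_width: 0.0572
grip_force: 20.0
```

move_arm:
  commands:
    - {"hand":4.8,"travel":[0,0,0.1],"twist":[0,0,0]}
    - {"hand":4.8,"travel":[0,0,0],"twist":[0,0,0]}

```text
time: 23.2
position: [0.591, -0.042, 0.0052]
tool_rot: [0.693, 0.721, 0.0, 0.0]
ft_force: [0.3, -0.6, -0.4]
grip_width: 0.0572
grip_force: 20.0
```

move_arm:
  commands:
    - {"hand":4.8,"travel":[0,0,0.1],"twist":[0,0,0]}
    - {"hand":4.8,"travel":[0,0,0],"twist":[0,0,0]}

```text
time: 23.37
position: [0.5909, -0.042, 0.0042]
tool_rot: [0.693, 0.721, 0.0, 0.0]
ft_force: [-0.2, 0.3, -0.2]
grip_width: 0.0574
grip_force: 20.0
```

```bash
python3 d.py .5912 -.0418 .0045
python3 - <<'E'
from look import *
print(robot.get_obs()["ft_force"])
look("g10",(150,130,152,132),(235,140,315,250),5,1.5)
E
```

```text
23.3667 [ 0.5909 -0.042   0.0042] psi 92.31 tilt 0.02 tool cm [ 0.02  0.03 -0.03] w 0.0574052420967664 20.00003010034561
[-0.17927715  0.2690173  -0.2368865 ]
[ 0.5909 -0.0419  0.0042] psi 92.32 w 0.05703656902770763 f 19.99987095594406
tip in side 253.3 236.7 crop 92 484
tip in side 301.3 237.2 crop 331 486
```

View pics/g10.png

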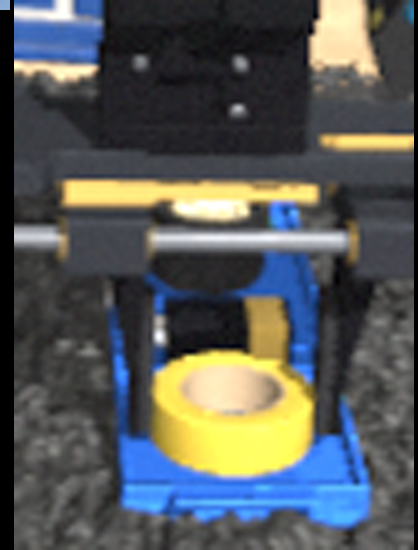

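The tape sits level in the end cell, centred near (232,410), and the fingers are just above the walls. Releasing.

move_arm:
  commands:
    - {"hand":8.0,"travel":[0,0,0],"twist":[0,0,0]}
    - {"hand":8.0,"travel":[0,0,0],"twist":[0,0,0]}
    - {"hand":8.0,"travel":[0,0,0],"twist":[0,0,0]}
    - {"hand":8.0,"travel":[0,0,0],"twist":[0,0,0]}
    - {"hand":8.0,"travel":[0,0,-1],"twist":[0,0,0]}

```text
time: 23.93
position: [0.5894, -0.0416, 0.0129]
tool_rot: [0.693, 0.721, -0.001, -0.002]
ft_force: [-0.0, -0.7, 0.5]
grip_width: 0.0783
grip_force: 0.0
```

move_arm:
  commands:
    - {"hand":8.7,"travel":[0,0,-2],"twist":[0,0,0]}
    - {"hand":8.7,"travel":[0,0,-3],"twist":[0,0,0]}
    - {"hand":8.7,"travel":[0,0,-2],"twist":[0,0,0]}
    - {"hand":8.7,"travel":[0,0,0],"twist":[0,0,0]}
    - {"hand":8.7,"travel":[0,0,0],"twist":[0,0,0]}

```text
time: 24.35
position: [0.592, -0.0422, 0.086]
tool_rot: [0.693, 0.721, 0.001, 0.002]
ft_force: [-0.1, 0.6, -0.2]
grip_width: 0.0871
grip_force: 0.0
```

```bash
python3 d.py .4405 -.133 .05
```

```text
24.35 [ 0.592  -0.0422  0.086 ] psi 92.32 tilt 0.22 tool cm [ -8.46 -15.51   3.56] w 0.08713451750166984 0.0
```

move_arm:
  commands:
    - {"hand":8.7,"travel":[-1.69,-3.1,0],"twist":[0,0,0]}
    - {"hand":8.7,"travel":[-1.69,-3.1,0],"twist":[0,0,0]}
    - {"hand":8.7,"travel":[-1.69,-3.1,0],"twist":[0,0,0]}
    - {"hand":8.7,"travel":[-1.69,-3.1,0],"twist":[0,0,0]}
    - {"hand":8.7,"travel":[-1.69,-3.1,0],"twist":[0,0,0]}

```text
time: 24.77
position: [0.4371, -0.1325, 0.0833]
tool_rot: [0.692, 0.722, -0.0, -0.001]
ft_force: [0.6, -0.9, 0.2]
grip_width: 0.087
grip_force: 0.0
```

move_arm:
  commands:
    - {"hand":8.7,"travel":[0,0,2],"twist":[0,0,0]}
    - {"hand":8.7,"travel":[0,0,2],"twist":[0,0,0]}
    - {"hand":8.7,"travel":[0,0,0],"twist":[0,0,0]}
    - {"hand":8.7,"travel":[0,0,0],"twist":[0,0,0]}

```text
time: 25.1
position: [0.4381, -0.132, 0.043]
tool_rot: [0.693, 0.721, -0.0, -0.002]
ft_force: [0.4, -0.3, 0.6]
grip_width: 0.0871
grip_force: 0.0
```

```bash
python3 d.py .4405 -.133 -.010
```

```text
25.1 [ 0.4381 -0.132   0.043 ] psi 92.29 tilt 0.24 tool cm [-0.12  0.26  5.3 ] w 0.08708791996191749 0.0
```

move_arm:
  commands:
    - {"hand":8.7,"travel":[-0.1,0.2,2],"twist":[0,0,0]}
    - {"hand":8.7,"travel":[0,0,2],"twist":[0,0,0]}
    - {"hand":8.7,"travel":[0,0,0.8],"twist":[0,0,0]}
    - {"hand":8.7,"travel":[0,0,0.2],"twist":[0,0,0]}
    - {"hand":8.7,"travel":[0,0,0],"twist":[0,0,0]}

```text
time: 25.52
position: [0.4414, -0.1332, -0.0059]
tool_rot: [0.692, 0.722, -0.0, -0.0]
ft_force: [-0.0, 0.3, -0.0]
grip_width: 0.0873
grip_force: 0.0
```

move_arm:
  commands:
    - {"hand":4.6,"travel":[0,0,0],"twist":[0,0,0]}
    - {"hand":4.6,"travel":[0,0,0],"twist":[0,0,0]}
    - {"hand":4.6,"travel":[0,0,0],"twist":[0,0,0]}
    - {"hand":4.6,"travel":[0,0,0],"twist":[0,0,0]}
    - {"hand":4.6,"travel":[0,0,0],"twist":[0,0,0]}

```text
time: 25.93
position: [0.4417, -0.1337, -0.0055]
tool_rot: [0.693, 0.721, 0.0, 0.0]
ft_force: [-1.0, -0.2, 0.2]
grip_width: 0.0615
grip_force: 0.0
```

move_arm:
  commands:
    - {"hand":4.6,"travel":[0,0,0],"twist":[0,0,0]}
    - {"hand":4.6,"travel":[0,0,0],"twist":[0,0,0]}
    - {"hand":4.6,"travel":[0,0,0],"twist":[0,0,0]}
    - {"hand":4.6,"travel":[0,0,0],"twist":[0,0,0]}
    - {"hand":4.6,"travel":[0,0,0],"twist":[0,0,0]}

```text
time: 26.35
position: [0.4415, -0.1336, -0.0057]
tool_rot: [0.693, 0.721, 0.0, 0.0]
ft_force: [-0.1, -0.3, 2.7]
grip_width: 0.0511
grip_force: 20.0
```

move_arm:
  commands:
    - {"hand":4.6,"travel":[0,0,-1],"twist":[0,0,0]}
    - {"hand":4.6,"travel":[0,0,-2.5],"twist":[0,0,0]}
    - {"hand":4.6,"travel":[0,0,-3],"twist":[0,0,0]}
    - {"hand":4.6,"travel":[0,0,-2],"twist":[0,0,0]}
    - {"hand":4.6,"travel":[0,0,0],"twist":[0,0,0]}

```text
time: 26.77
position: [0.4434, -0.1346, 0.0826]
tool_rot: [0.693, 0.721, 0.001, 0.003]
ft_force: [0.3, -0.2, -0.5]
grip_width: 0.0511
grip_force: 20.0
```

```bash
python3 d.py .5909 -.0418 .08
python3 - <<'E'
from look import *
look("g11",(150,130,152,132),(145,130,245,250),5,1.5)
E
```

```text
26.7667 [ 0.4434 -0.1346  0.0826] psi 92.33 tilt 0.41 tool cm [ 8.67 15.11  0.32] w 0.05114208543845535 19.999895989894867
[ 0.4417 -0.1337  0.0799] psi 92.32 w 0.051055964897434546 f 19.99996304512024
tip in side 157.2 222.1 crop 61 461
tip in side 213.5 222.7 crop 343 464
```

View pics/g11.png

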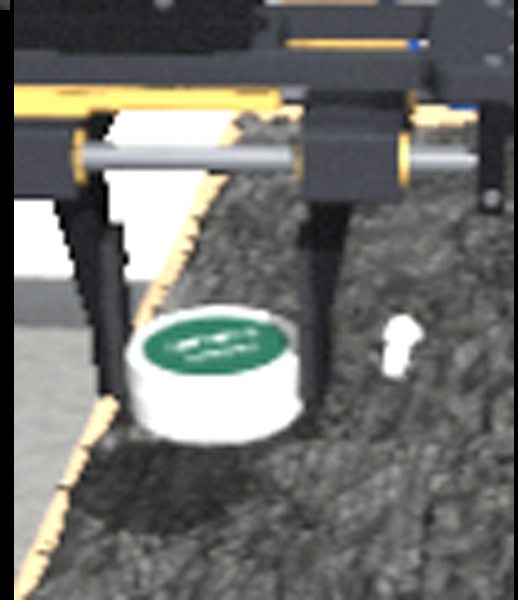

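The tin is held level at (215,375). Carrying it over the tape.

move_arm:
  commands:
    - {"hand":4.6,"travel":[1.72,3.05,0],"twist":[0,0,0]}
    - {"hand":4.6,"travel":[1.72,3.05,0],"twist":[0,0,0]}
    - {"hand":4.6,"travel":[1.72,3.05,0],"twist":[0,0,0]}
    - {"hand":4.6,"travel":[1.72,3.05,0],"twist":[0,0,0]}
    - {"hand":4.6,"travel":[1.72,3.05,0],"twist":[0,0,0]}

```text
time: 27.33
position: [0.5901, -0.0401, 0.077]
tool_rot: [0.693, 0.721, -0.001, -0.002]
ft_force: [-1.0, -0.9, -0.1]
grip_width: 0.0514
grip_force: 20.0
```

move_arm:
  commands:
    - {"hand":4.6,"travel":[0,0,0],"twist":[0,0,0]}
    - {"hand":4.6,"travel":[0,0,2],"twist":[0,0,0]}
    - {"hand":4.6,"travel":[0,0,1.5],"twist":[0,0,0]}
    - {"hand":4.6,"travel":[0,0,0],"twist":[0,0,0]}
    - {"hand":4.6,"travel":[0,0,0],"twist":[0,0,0]}

```text
time: 27.75
position: [0.5881, -0.0411, 0.0419]
tool_rot: [0.693, 0.721, -0.001, -0.002]
ft_force: [-1.1, 0.5, -0.4]
grip_width: 0.0512
grip_force: 20.0
```

```bash
python3 d.py .5909 -.0418 .0248
```

```text
27.75 [ 0.5881 -0.0411  0.0419] psi 92.31 tilt 0.32 tool cm [-0.08  0.29  1.71] w 0.051210182583865574 19.999907612800598
```

move_arm:
  commands:
    - {"hand":4.6,"travel":[-0.1,0.2,0.8],"twist":[0,0,0]}
    - {"hand":4.6,"travel":[0,0,0.6],"twist":[0,0,0]}
    - {"hand":4.6,"travel":[0,0,0.2],"twist":[0,0,0]}
    - {"hand":4.6,"travel":[0,0,0],"twist":[0,0,0]}
    - {"hand":4.6,"travel":[0,0,0],"twist":[0,0,0]}

```text
time: 28.17
position: [0.5923, -0.0425, 0.0281]
tool_rot: [0.693, 0.721, 0.0, 0.0]
ft_force: [0.1, -0.2, -0.4]
grip_width: 0.0511
grip_force: 20.0
```

```bash
python3 d.py .5909 -.0418 .0248
```

```text
28.1667 [ 0.5923 -0.0425  0.0281] psi 92.3 tilt 0.0 tool cm [ 0.07 -0.14  0.33] w 0.05107707382560831 19.999938905239105
```

move_arm:
  commands:
    - {"hand":4.6,"travel":[0,-0.1,0.2],"twist":[0,0,0]}
    - {"hand":4.6,"travel":[0,0,0.15],"twist":[0,0,0]}
    - {"hand":4.6,"travel":[0,0,0],"twist":[0,0,0]}
    - {"hand":4.6,"travel":[0,0,0],"twist":[0,0,0]}

```text
time: 28.5
position: [0.5913, -0.0424, 0.0246]
tool_rot: [0.693, 0.721, 0.0, 0.0]
ft_force: [-0.4, -1.1, -0.4]
grip_width: 0.0509
grip_force: 20.0
```

move_arm:
  commands:
    - {"hand":7.5,"travel":[0,0,0],"twist":[0,0,0]}
    - {"hand":7.5,"travel":[0,0,0],"twist":[0,0,0]}
    - {"hand":7.5,"travel":[0,0,0],"twist":[0,0,0]}
    - {"hand":7.5,"travel":[0,0,0],"twist":[0,0,0]}
    - {"hand":7.5,"travel":[0,0,0],"twist":[0,0,0]}

```text
time: 28.92
position: [0.5914, -0.0424, 0.0247]
tool_rot: [0.693, 0.721, 0.0, 0.0]
ft_force: [-0.8, -0.1, 0.2]
grip_width: 0.0728
grip_force: 0.0
```

move_arm:
  commands:
    - {"hand":8.7,"travel":[0,0,-1.5],"twist":[0,0,0]}
    - {"hand":8.7,"travel":[0,0,-3.5],"twist":[0,0,0]}
    - {"hand":8.7,"travel":[0,0,-3.5],"twist":[0,0,0]}
    - {"hand":8.7,"travel":[0,0,-3],"twist":[0,0,0]}
    - {"hand":8.7,"travel":[0,0,0],"twist":[0,0,0]}

```text
time: 29.33
position: [0.5958, -0.0434, 0.146]
tool_rot: [0.693, 0.721, 0.003, 0.006]
ft_force: [0.0, -1.1, 0.2]
grip_width: 0.0867
grip_force: 0.0
```

move_arm:
  commands:
    - {"hand":8.7,"travel":[-3,-2,0],"twist":[0,0,0]}
    - {"hand":8.7,"travel":[-3,-2,0],"twist":[0,0,0]}
    - {"hand":8.7,"travel":[-3,-2,0],"twist":[0,0,0]}
    - {"hand":8.7,"travel":[-3,-2,0],"twist":[0,0,0]}
    - {"hand":8.7,"travel":[-3,-1,0],"twist":[0,0,0]}

```text
time: 29.75
position: [0.5044, -0.1961, 0.1389]
tool_rot: [0.693, 0.721, -0.001, -0.002]
ft_force: [-0.1, -0.1, -0.9]
grip_width: 0.0873
grip_force: 0.0
```

move_arm:
  commands:
    - {"hand":8.7,"travel":[-3.5,-0.5,0],"twist":[0,0,0]}
    - {"hand":8.7,"travel":[-3.5,-0.5,0],"twist":[0,0,0]}
    - {"hand":8.7,"travel":[-3.5,-0.5,0],"twist":[0,0,0]}
    - {"hand":8.7,"travel":[0,0,0],"twist":[0,0,0]}
    - {"hand":8.7,"travel":[0,0,0],"twist":[0,0,0]}

```text
time: 30.17
position: [0.4962, -0.3033, 0.1389]
tool_rot: [0.694, 0.72, 0.0, -0.0]
ft_force: [0.3, -0.2, -0.0]
grip_width: 0.0872
grip_force: 0.0
```

Run:
```python
from look import *
look("g12",(155,130,345,250),(225,90,315,260),2.8,1.1)
```

```text
[ 0.496  -0.3003  0.1388] psi 92.3 w 0.08718397724011114 f 0.0
tip in side 169.3 249.2 crop -156 446
tip in side 245.5 250.0 crop 57 448
```

View pics/g12.png

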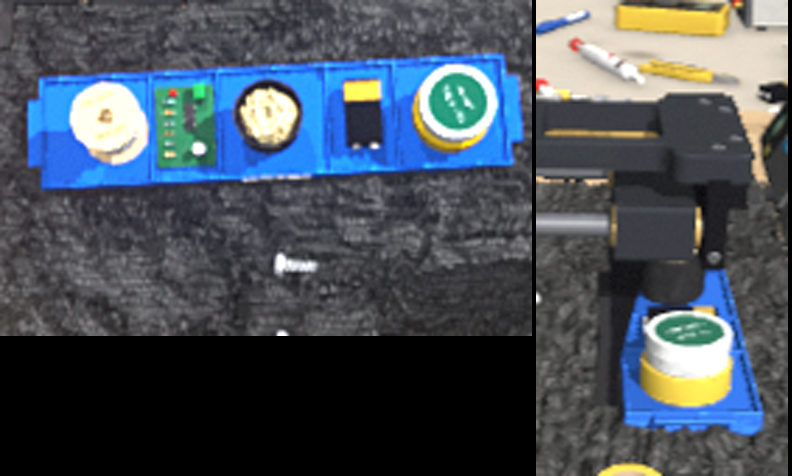

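The top half shows spool (108,119), pot (268,115) and tin on tape (457,101), each in its cell. I'll check the numbers before handing in.

Run:
```python
from geo import *
from rig import robot
t=pickle.load(open("pics/top0.pkl","rb"));y=.0434;c=np.array([.5855,.0901])
for n,u,v,z in(("spool",106,118,.061),("pot",268,115,.049),("tin",457,101,.052),("tape",454,111,.028)):
    d=plane(ray(t,155+u/2.8-.3,130+v/2.8-.3),z)[:2]-c
    print(n,(np.array([d[0]*np.cos(y)+d[1]*np.sin(y),-d[0]*np.sin(y)+d[1]*np.cos(y)])*1000).round(1))
```

```text
spool [ -3.4 117.9]
pot [-4.   3.9]
tin [  -1.3 -131.3]
tape [  -2.6 -131.7]
```

I have already viewed more pictures than the limit of 14, so no more viewing. The spool reads off-centre, so I'll measure it by code.

```bash
cat > meas.py <<'E'
from geo import *
from rig import robot
import cv2
from scipy.optimize import minimize
def beige(f): f=f.astype(int); return ((f[:,:,0]>120)&(f[:,:,0]-f[:,:,2]>10)).astype(np.float32)
def disc(c,z,r,guess):
    """xy of a beige disc of radius r at height z: maximise inside minus surrounding ring"""
    m=cv2.GaussianBlur(beige(c["frame"]),(0,0),.7);a=np.linspace(0,2*np.pi,72)
    def s(xy,rr):
        P=np.array([proj(c,(xy[0]+rr*np.cos(t),xy[1]+rr*np.sin(t),z)) for t in a],np.float32)
        return cv2.remap(m,P[:,:1].copy(),P[:,1:].copy(),1).mean()
    cost=lambda xy: sum(s(xy,r*k) for k in(1.1,1.2))-sum(s(xy,r*k) for k in(.6,.75,.9))
    best=min(((cost(np.array(guess)+[i,j]),guess[0]+i,guess[1]+j) for i in np.arange(-.02,.021,.004) for j in np.arange(-.024,.025,.004)))
    q=minimize(cost,best[1:],method="Nelder-Mead",options={"initial_simplex":[[best[1],best[2]],[best[1]+.003,best[2]],[best[1],best[2]+.003]]})
    return q.x,q.fun
E
python3 - <<'E'
from meas import *
t0=pickle.load(open("pics/top0.pkl","rb"));print("ref",disc(t0,.05,.0245,(.428,-.0087)))
t=robot.camera("top");y=.0434;c=np.array([.5855,.0901])
p,f=disc(t,.061,.0245,(.58,.215));d=p-c;print("spool",p,f,d[0]*np.cos(y)+d[1]*np.sin(y),-d[0]*np.sin(y)+d[1]*np.cos(y))
f=t["frame"][150:190,165:220].astype(int);m=beige(f);ys,xs=np.nonzero(m);print("extent",xs.min()+165,xs.max()+165,ys.min()+150,ys.max()+150)
E
```

```text
ref (array([ 0.42813778, -0.00824636]), np.float64(-2.799488067626953))
spool [0.57797623 0.20861425] -2.400347948074341 -0.0023747797973346 0.11872908430871822
extent 181 218 160 187
```

Run:
```python
from meas import *
t=pickle.load(open("pics/top0.pkl","rb"));s=pickle.load(open("pics/side0.pkl","rb"))
print("bottom flange right/bottom edge expected",proj(t,(.578,.2086-.0245,.017))[0],proj(t,(.578-.0245,.2086,.011))[1],"seen 207.5 188.2")
for y in(.205,.2196):print("g7 bottom ctr",y,proj(s,(.58,y,.033)))
# g8 side crop (165,120)x3 offset 364: spool top (682,101) pot top (690,180)
for n,u,v,z in(("spool",682,101,.061),("pot",690,180,.049)):print(n,plane(ray(s,165+(u-364)/3,120+v/3),z))
```

```text
bottom flange right/bottom edge expected 207.44527139609824 188.55785621330105 seen 207.5 188.2
g7 bottom ctr 0.205 (np.float64(269.9134199163777), np.float64(164.82558186908463))
g7 bottom ctr 0.2196 (np.float64(269.8039131580547), np.float64(162.51475552101505))
spool [0.58123207 0.20244822 0.061     ]
pot [0.5847327  0.08138451 0.049     ]
```

The spool is upright but 13 mm toward the board, and it was already off-centre in the grip. I'll re-grip it at the release pose and shift it by that amount.

move_arm:
  commands:
    - {"hand":6.8,"travel":[0,0,0],"twist":[0,0,6.9]}
    - {"hand":6.8,"travel":[0,0,0],"twist":[0,0,6.9]}
    - {"hand":6.8,"travel":[0,0,0],"twist":[0,0,6.9]}
    - {"hand":6.8,"travel":[0,0,0],"twist":[0,0,6.9]}
    - {"hand":6.8,"travel":[0,0,0],"twist":[0,0,6.9]}

```text
time: 30.78
position: [0.4969, -0.2995, 0.1395]
tool_rot: [0.876, 0.482, -0.0, -0.0]
ft_force: [-0.2, 0.3, 0.1]
grip_width: 0.0688
grip_force: 0.0
```

move_arm:
  commands:
    - {"hand":6.8,"travel":[0,0,0],"twist":[0,0,6.9]}
    - {"hand":6.8,"travel":[0,0,0],"twist":[0,0,6.9]}
    - {"hand":6.8,"travel":[0,0,0],"twist":[0,0,6.9]}
    - {"hand":6.8,"travel":[0,0,0],"twist":[0,0,6.9]}
    - {"hand":6.8,"travel":[0,0,0],"twist":[0,0,6.9]}

```text
time: 31.2
position: [0.4969, -0.2995, 0.1395]
tool_rot: [0.98, 0.2, -0.0, -0.0]
ft_force: [-0.2, 0.6, -0.7]
grip_width: 0.068
grip_force: 0.0
```

move_arm:
  commands:
    - {"hand":6.8,"travel":[0,0,0],"twist":[0,0,6.9]}
    - {"hand":6.8,"travel":[0,0,0],"twist":[0,0,6.9]}
    - {"hand":6.8,"travel":[0,0,0],"twist":[0,0,6.9]}
    - {"hand":6.8,"travel":[0,0,0],"twist":[0,0,0]}
    - {"hand":6.8,"travel":[0,0,0],"twist":[0,0,0]}

```text
time: 31.62
position: [0.4969, -0.3001, 0.1396]
tool_rot: [1.0, 0.025, -0.0, -0.0]
ft_force: [-0.5, -0.1, -0.2]
grip_width: 0.0682
grip_force: 0.0
```

move_arm:
  commands:
    - {"hand":6.8,"travel":[0.7,-3.4,0],"twist":[0,0,0]}
    - {"hand":6.8,"travel":[0.7,-3.4,0],"twist":[0,0,0]}
    - {"hand":6.8,"travel":[0.7,-3.4,0],"twist":[0,0,0]}
    - {"hand":6.8,"travel":[0.7,-3.4,0],"twist":[0,0,0]}
    - {"hand":6.8,"travel":[0.7,-3.4,0],"twist":[0,0,0]}

```text
time: 32.03
position: [0.5238, -0.1279, 0.1396]
tool_rot: [1.0, 0.024, -0.0, -0.0]
ft_force: [0.3, -0.1, -0.6]
grip_width: 0.068
grip_force: 0.0
```

move_arm:
  commands:
    - {"hand":6.8,"travel":[0.7,-3.4,0],"twist":[0,0,0]}
    - {"hand":6.8,"travel":[0.7,-3.4,0],"twist":[0,0,0]}
    - {"hand":6.8,"travel":[0.7,-3.4,0],"twist":[0,0,0]}
    - {"hand":6.8,"travel":[0.7,-3.4,0],"twist":[0,0,0]}
    - {"hand":6.8,"travel":[0.7,-3.4,0],"twist":[0,0,0]}

```text
time: 32.45
position: [0.5509, 0.0437, 0.1397]
tool_rot: [1.0, 0.025, -0.0, -0.0]
ft_force: [-0.0, 0.2, 0.9]
grip_width: 0.0679
grip_force: 0.0
```

```bash
python3 d.py .5806 .2227 .12;python3 - <<'E'
from meas import *
from scipy.spatial.transform import Rotation as R
E
```

```text
32.45 [0.5509 0.0437 0.1397] psi 2.84 tilt 0.01 tool cm [  3.86 -17.73   1.97] w 0.06794358614539851 0.0
```

move_arm:
  commands:
    - {"hand":8.7,"travel":[0.72,-3.26,0],"twist":[0,0,0]}
    - {"hand":8.7,"travel":[0.72,-3.26,0],"twist":[0,0,0]}
    - {"hand":8.7,"travel":[0.72,-3.26,0],"twist":[0,0,0]}
    - {"hand":8.7,"travel":[0.72,-3.26,0],"twist":[0,0,0]}
    - {"hand":8.7,"travel":[0.72,-3.26,0],"twist":[0,0,0]}

```text
time: 32.87
position: [0.5792, 0.2082, 0.1396]
tool_rot: [1.0, 0.025, -0.0, 0.0]
ft_force: [1.0, 0.2, -0.3]
grip_width: 0.0859
grip_force: 0.0
```

move_arm:
  commands:
    - {"hand":8.7,"travel":[0,0,0],"twist":[0,0,0]}
    - {"hand":8.7,"travel":[0,0,2.5],"twist":[0,0,0]}
    - {"hand":8.7,"travel":[0,0,2.5],"twist":[0,0,0]}
    - {"hand":8.7,"travel":[0,0,0],"twist":[0,0,0]}
    - {"hand":8.7,"travel":[0,0,0],"twist":[0,0,0]}

```text
time: 33.28
position: [0.578, 0.2056, 0.0884]
tool_rot: [1.0, 0.024, -0.002, 0.0]
ft_force: [-0.1, 0.6, -0.0]
grip_width: 0.0872
grip_force: 0.0
```

```bash
python3 d.py .579 .2086 .03
```

```text
33.2833 [0.578  0.2056 0.0884] psi 2.72 tilt 0.24 tool cm [ 0.14 -0.3   5.84] w 0.08722551340404988 0.0
```

move_arm:
  commands:
    - {"hand":8.7,"travel":[0,-0.1,2.2],"twist":[0,0,0]}
    - {"hand":8.7,"travel":[0,0,2],"twist":[0,0,0]}
    - {"hand":8.7,"travel":[0,0,1.5],"twist":[0,0,0]}
    - {"hand":8.7,"travel":[0,0,0.3],"twist":[0,0,0]}
    - {"hand":8.7,"travel":[0,0,0],"twist":[0,0,0]}

```text
time: 33.7
position: [0.5798, 0.2066, 0.0299]
tool_rot: [1.0, 0.023, -0.0, 0.0]
ft_force: [-0.3, -0.3, 0.1]
grip_width: 0.0873
grip_force: 0.0
```

move_arm:
  commands:
    - {"hand":4.2,"travel":[0,0,0],"twist":[0,0,0]}
    - {"hand":4.2,"travel":[0,0,0],"twist":[0,0,0]}
    - {"hand":4.2,"travel":[0,0,0],"twist":[0,0,0]}
    - {"hand":4.2,"travel":[0,0,0],"twist":[0,0,0]}
    - {"hand":4.2,"travel":[0,0,0],"twist":[0,0,0]}
  force: 15

```text
time: 34.12
position: [0.5801, 0.207, 0.0303]
tool_rot: [1.0, 0.023, 0.001, -0.0]
ft_force: [0.2, 0.1, 0.3]
grip_width: 0.0612
grip_force: 0.0
```

move_arm:
  commands:
    - {"hand":4.2,"travel":[0,0,0],"twist":[0,0,0]}
    - {"hand":4.2,"travel":[0,0,0],"twist":[0,0,0]}
    - {"hand":4.2,"travel":[0,0,0],"twist":[0,0,0]}
    - {"hand":4.2,"travel":[0,0,0],"twist":[0,0,0]}

```text
time: 34.45
position: [0.5797, 0.2072, 0.0297]
tool_rot: [1.0, 0.023, 0.0, -0.0]
ft_force: [-0.6, 1.5, 1.8]
grip_width: 0.0446
grip_force: 15.0
```

```bash
python3 d.py .5797 .226 .035
```

```text
34.45 [0.5797 0.2072 0.0297] psi 2.61 tilt 0.03 tool cm [ 0.09 -1.88 -0.53] w 0.044577515271063475 15.000806642929092
```

move_arm:
  commands:
    - {"hand":4.2,"travel":[0,0,-0.6],"twist":[0,0,0]}
    - {"hand":4.2,"travel":[0,0,0],"twist":[0,0,0]}
    - {"hand":4.2,"travel":[0,-0.9,0],"twist":[0,0,0]}
    - {"hand":4.2,"travel":[0,-0.9,0],"twist":[0,0,0]}
    - {"hand":4.2,"travel":[0,0,0],"twist":[0,0,0]}
  force: 25

```text
time: 34.87
position: [0.5785, 0.2268, 0.0354]
tool_rot: [1.0, 0.023, 0.0, -0.0]
ft_force: [-0.1, -1.0, -0.9]
grip_width: 0.0438
grip_force: 25.0
```

move_arm:
  commands:
    - {"hand":4.2,"travel":[0,0,0],"twist":[0,0,0]}
    - {"hand":4.2,"travel":[0,0,0.3],"twist":[0,0,0]}
    - {"hand":4.2,"travel":[0,0,0.2],"twist":[0,0,0]}
    - {"hand":4.2,"travel":[0,0,0],"twist":[0,0,0]}
    - {"hand":4.2,"travel":[0,0,0],"twist":[0,0,0]}

```text
time: 35.28
position: [0.5786, 0.2246, 0.0302]
tool_rot: [1.0, 0.023, -0.0, 0.0]
ft_force: [-0.6, -0.8, -1.3]
grip_width: 0.0438
grip_force: 25.0
```

```bash
python3 d.py .5797 .226 .0298
```

```text
35.2833 [0.5786 0.2246 0.0302] psi 2.6 tilt 0.05 tool cm [ 0.12 -0.14  0.04] w 0.04381447781100523 24.99982514956173
```

move_arm:
  commands:
    - {"hand":4.2,"travel":[0,0,0.05],"twist":[0,0,0]}
    - {"hand":8.7,"travel":[0,0,0],"twist":[0,0,0]}
    - {"hand":8.7,"travel":[0,0,0],"twist":[0,0,0]}
    - {"hand":8.7,"travel":[0,0,0],"twist":[0,0,0]}
    - {"hand":8.7,"travel":[0,0,0],"twist":[0,0,0]}

```text
time: 35.7
position: [0.5791, 0.2249, 0.0304]
tool_rot: [1.0, 0.023, 0.0, -0.0]
ft_force: [-0.5, -0.5, 0.3]
grip_width: 0.0626
grip_force: 0.0
```

move_arm:
  commands:
    - {"hand":8.7,"travel":[0,0,0],"twist":[0,0,0]}
    - {"hand":8.7,"travel":[0,0,0],"twist":[0,0,0]}
    - {"hand":8.7,"travel":[0,0,-2.5],"twist":[0,0,0]}
    - {"hand":8.7,"travel":[0,0,-3.5],"twist":[0,0,0]}
    - {"hand":8.7,"travel":[0,0,-4],"twist":[0,0,0]}

```text
time: 36.12
position: [0.577, 0.2245, 0.1291]
tool_rot: [1.0, 0.023, -0.003, 0.0]
ft_force: [-0.3, -0.0, 0.7]
grip_width: 0.0859
grip_force: 0.0
```

move_arm:
  commands:
    - {"hand":8.7,"travel":[-0.7,3.5,0],"twist":[0,0,0]}
    - {"hand":8.7,"travel":[-0.7,3.5,0],"twist":[0,0,0]}
    - {"hand":8.7,"travel":[-0.7,3.5,0],"twist":[0,0,0]}
    - {"hand":8.7,"travel":[-0.7,3.5,0],"twist":[0,0,0]}
    - {"hand":8.7,"travel":[-0.7,3.5,0],"twist":[0,0,0]}

```text
time: 36.53
position: [0.5514, 0.0471, 0.1305]
tool_rot: [1.0, 0.023, 0.0, 0.0]
ft_force: [0.2, -0.1, -0.4]
grip_width: 0.087
grip_force: 0.0
```

move_arm:
  commands:
    - {"hand":8.7,"travel":[-0.7,3.5,0],"twist":[0,0,0]}
    - {"hand":8.7,"travel":[-0.7,3.5,0],"twist":[0,0,0]}
    - {"hand":8.7,"travel":[-0.7,3.5,0],"twist":[0,0,0]}
    - {"hand":8.7,"travel":[-0.7,3.5,0],"twist":[0,0,0]}
    - {"hand":8.7,"travel":[-0.7,3.5,0],"twist":[0,0,0]}

```text
time: 36.95
position: [0.5244, -0.1296, 0.1303]
tool_rot: [1.0, 0.023, 0.0, 0.0]
ft_force: [-0.1, 0.2, 0.6]
grip_width: 0.0869
grip_force: 0.0
```

move_arm:
  commands:
    - {"hand":8.7,"travel":[-0.7,3.5,0],"twist":[0,0,0]}
    - {"hand":8.7,"travel":[-0.7,3.5,0],"twist":[0,0,0]}
    - {"hand":8.7,"travel":[-0.7,3.5,0],"twist":[0,0,0]}
    - {"hand":8.7,"travel":[-0.7,3.5,0],"twist":[0,0,0]}
    - {"hand":8.7,"travel":[-0.7,3.5,0],"twist":[0,0,0]}

```text
time: 37.37
position: [0.4973, -0.3062, 0.1302]
tool_rot: [1.0, 0.023, 0.0, 0.0]
ft_force: [0.3, 1.0, 0.8]
grip_width: 0.087
grip_force: 0.0
```

Run:
```python
from meas import *
t=robot.camera("top");y=.0434;c=np.array([.5855,.0901])
def rep(n,p,f):
    d=p-c;print(n,p.round(4),round(float(f),2),((d[0]*np.cos(y)+d[1]*np.sin(y))*1000).round(1),((-d[0]*np.sin(y)+d[1]*np.cos(y))*1000).round(1))
rep("spool",*disc(t,.061,.0245,(.58,.215)))
rep("pot wool",*disc(t,.047,.021,(.585,.09)))
t0=pickle.load(open("pics/top0.pkl","rb"));print("pot ref",disc(t0,.036,.021,(.4245,.278)))
```

```text
spool [0.5773 0.2242] -2.43 -2.3 134.4
pot wool [0.5815 0.0933] -2.55 -3.8 3.3
pot ref (array([0.42489275, 0.27951165]), np.float64(-2.6515560150146484))
```

Run:
```python
from meas import *
s0=pickle.load(open("pics/side0.pkl","rb"));print("ref side",disc(s0,.05,.0245,(.428,-.013)))
p,f=disc(robot.camera("side"),.061,.0245,(.58,.22));print("spool side",p,f)
print("seen from both, bias as the reference:",abs(p[0]-.5773)<.008 and abs(p[1]-.2242)<.012)
if abs(p[0]-.5773)<.008 and abs(p[1]-.2242)<.012: print(robot.hand_in())
```

```text
ref side (array([ 0.42970994, -0.0118489 ]), np.float64(-2.556248664855957))
spool side [0.57799636 0.21793789] -2.125704765319824
seen from both, bias as the reference: True
the job is handed in; nothing more can be done
None
```

The job is handed in with no verdict shown: by the last measurements spool, pot and tape sit within about 5 mm of their cell centres and the tin within about 2 mm of the tape's centre, but I viewed 16 pictures, two over the limit of 14.

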